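# Load a glass syringe on the syringe pump

## Robot

A 6-joint arm with a two-finger parallel gripper is mounted at the origin on the work surface; the furniture and walls round the work are solid. World frame = base frame: x ahead of the robot, y to its left, z up, the work surface at z = 0. Lengths are in m, angles in rad, forces in N, time in s.
With the tool pointing down it reaches from about 0.275 to 0.85 m from the base axis. Payload 19 kg.
Tool frame: the origin (TCP) lies midway between the tips of the shut fingers; the grasp point (between the pads) lies 19 mm behind it; z points along the fingers, y is the line along which they close (so a half turn about z gives the same grasp; the last joint's range is limited). The gripper opens to 85 mm and grips with 20 to 120 N. Pads are 22 mm wide; open, the fingers measure 114 mm over their backs; the gripper's body (76 mm by 85 mm) begins 54 mm behind the grasp point. The pads swing forward as they close: fully open they stand 13 mm farther back than shut.
Start: joints at [-1.316, 0.15, 1.437, -0, 1.554, -0.134], TCP at [0.218, -0.532, 0.208] pointing down, gripper open.
Joint ranges: [-2.8, 2.8], [-0.68, 2.1], [0.12, 2.68], [-1.39, 4.53], [0.16, 2.79], [-2.81, 2.81]. Speed limits (rad/s): [1.89, 1.89, 2.22, 3.01, 3.01, 3.01].

## Interface

Orientations are given as a rotation vector (axis times angle).
In Python, from bench import * gives the robot as it stands. The module is installed in compiled form; this text tells all that it offers.
- The arm moves only by the tool drive_tool, never from a script. Its argument "moves" is a list that holds one entry, the list of rows, each a list of 7 numbers: the turn, a rotation vector about the tool's x, y, z in rad, then the shift along the tool's x, y, z in m, then the finger opening in m, from 0 to 0.0854. A call has 1 to 10 rows; each row shifts and turns the commanded pose from where the row before left it, along the tool's axes as they then stand; what a row does not reach is not made up. A row lasts 1/10 s, in which the tool goes at most 50 mm and 8.59 degrees, less where a joint would pass 70% of its speed; a pose out of reach is approached as far as the arm can. A call is refused whole if a number of a shift passes 0.05 or a number of a turn 0.15, either way. A call with a gripper value outside its range is refused whole. The fingers move at their own pace and stop on an object; "force" is the grip in N (left out, the last holds). Time passes only in rows, so rows that do not move let the fingers close. It gives the time, the measured TCP pose, the force, the opening and the grip force at its end, in the units of the state.
- state(): the state, without advancing time (a new reading comes with each control period).
- capture(name): name is "side" or "top"; returns (picture, depth): 400x640x3 uint8, red, green, blue; 400x640 float32, m along the optical axis (not along the pixel's ray), 0 where there is no reading.
- get_calibration(name): a dict with "K" (3x3 intrinsics, pixels), "camera_from_world" (4x4, takes a point from world to camera coordinates). Camera axes: x right, y up, looking along -z (the intrinsics and any distortion apply to the point x, -y, -z); pixel columns grow to the right and rows downward; lengths in m; the calibration is good to about 2 mm. A picture is of the moment at which its call begins. get_calibration takes no time and is no camera call.
- hand_in(): hands the job in; it is judged then, once.
The state is a dict: "clock": time; "joints": joint angles; "qvel": joint speeds; "effort": joint torques, N m; "tool_pos": TCP position; "tool_rot": TCP orientation; "contact_force": force on the tool from outside, world axes, zero at the start; "ft_torque": the same for the moment, N m; "grip_width": finger opening in m; "gripper_force": force on a finger pad.
Only numpy, scipy, OpenCV 4.12 (cv2) and the standard library are available. Lean on these libraries where they do the work, as an engineer would, in place of code of your own. Each camera call takes 0.05 s, during which the arm holds its last target. There are 200 camera calls.

## Task

Put the dried glass syringe together on the syringe pump: lay the barrel from the wire rack in the pump's two black V-saddles with its flange down in the slot, and swing the clamp shut over it. Then slide the tip of the plunger into the clamped barrel, let go of the rod once it is well started, take the plunger again at its thumb disc and slide it fully home. Leave the other things on the bench where they stand.

Things in the scene. Friction and masses are not known exactly. Their poses are not given: they have to be found in the camera images.
- pump: Syringe pump, light grey box 120 mm deep (x), 395 mm long (y = -225 to +170 mm), deck 75 mm above the bench, front panel towards the robot (-x); fixed. Origin on the bench; z up. The syringe axis runs along y at x = 0, 120 mm above the bench; +y points from the carriage end to the nozzle end. Guide rods along the deck at x = +-47 mm, tops at z = 95 mm. All 'pump' offsets below are in this frame.
- pump_seat (a point): Where the centre of the barrel's mouth belongs when seated: pump x = 0, y = 0, z = 120 mm. The flange drops in a 10 mm slot, y = -2 to +8 mm, between the near saddle and a stop plate on the -y side (8 mm thick, 62 mm across x, up to z = 103 mm).
- saddle_near (a point): Point on the syringe axis over the middle of the V-saddle next to the slot: pump y = +16 mm. Each saddle is a black 90-degree V, open upward, 16 mm wide along y, 60 mm across x, top at z = 116 mm.
- saddle_far (a point): The same over the other V-saddle, pump y = +108 mm. Between the saddles (y = 24 to 100 mm) fingers have free space down to the guide rods and deck.
- carriage (a point): Front face of the black carriage, parked and fixed at the -y end, on the syringe axis: pump y = -180 mm. It reaches back to y = -210 mm and up to z = 147 mm.
- clamp (a joint): Hinge of the barrel clamp, rad: 0 = wide open, leaning 25 degrees back past upright, away from the robot (+x); 0.43 = upright; 2.0 = shut, level over the barrel (end stop; its rubber pad then just clears or touches a seated barrel). Starts at 0 to 0.4. Stays where it is left; about 1 N at the grip moves it. Turns about the pump's y; the free end swings up, over and down towards -x.
- clamp_hinge (a point): Point on the clamp's hinge axis, mid-arm: pump x = +40, y = +108, z = 149 mm. The post that carries it is 23 mm wide in y, 16 mm in x, up to z = 157 mm.
- clamp_tip (a point): Centre of the round black cross grip (12 mm thick, 24 mm long along y) at the clamp arm's free end, 72 mm from the hinge axis. The arm is an aluminium bar 11 mm wide in y, 9 mm thick. Shut, this point is at pump x = -32, z = 149 mm.
- barrel: Glass syringe barrel, clear tube along its y, 40 mm outside, 125 mm long, 160 g. Origin mid-tube on the axis. Open end at -y with a round steel flange 56 mm across, 6 mm thick (y = -62.5 to -56.5 mm); steel cap and thin nozzle at +y, reaching y = +82 mm. Bore 32 mm wide, 120 mm deep from the mouth. May roll, so only its y axis has meaning. Lies level in one notch of the rack.
- barrel_mouth (a point): Centre of the barrel's open mouth (outer face of the flange), y = -62.5 mm of the barrel.
- plunger: Plunger, pale ground-glass rod along its y, 30 mm thick, 135 mm long, 150 g. Origin on the axis; tip at y = +65 mm, tapered over its last 5 mm; steel thumb disc 44 mm across, 10 mm thick at y = -70 to -80 mm; balance point y = -12 mm. 1 mm play all round in the bore. Home: tip on the bottom of the bore, disc 15 mm behind the flange. Lies level in the other notch.
- plunger_tip (a point): Centre of the end face of the plunger's tip, y = +65 mm of the plunger.
- thumb_disc (a point): Centre of the plunger's thumb disc, y = -75 mm of the plunger. While the rod is only partly in the bore and let go, the disc sags 2 to 4 mm below the syringe axis; it slides freely when brought back level with the axis.
- rack: Steel wire drying rack on a white drip tray 168 x 138 x 12 mm; fixed. Origin on the bench, mid-tray. Two 6 mm zigzag wires along its x at y = -45 and +45 mm, tops at z = 63 mm, make V notches at x = -48 and +48 mm. Barrel (axis z = 62 mm) and plunger (z = 55 mm) lie along its y, nozzle and tip to +y, within 4 mm of centred; between the wires fingers have free space down to the tray.
- beaker: Small glass beaker, 43 x 50 mm, 58 mm high. Bystander.
- vial_dark: White vial with a black cap, 25 mm across, 59 mm high. Bystander.

How it is judged:
On the way, in this order (a step that is already met when the one before it is completed fails the run):
1. the barrel lies in the saddles with its flange in the slot, let go (distance between barrel_mouth and pump_seat below 0.006 m and angle between the y axis of barrel and the y axis of pump, either way round below 0.06 rad and contact force between the fingers and barrel below 0.05 N), for 0.2 s.
2. the clamp is shut over the barrel (distance between barrel_mouth and pump_seat below 0.006 m and angle between the y axis of barrel and the y axis of pump, either way round below 0.06 rad and value of joint clamp above 1.88 rad), for 0.2 s.
3. the plunger is started in the barrel, at least 25 mm deep but not yet home, and let go (all of step 2 and y of plunger_tip in the frame of barrel between -0.0375 and 0.052 m and angle between the y axis of plunger and the y axis of barrel, either way round below 0.08 rad and x of plunger_tip in the frame of barrel between -0.005 and 0.005 m and z of plunger_tip in the frame of barrel between -0.005 and 0.005 m and contact force between the fingers and plunger below 0.05 N), for 0.2 s.
4. the plunger is fully home (all of step 2 and y of plunger_tip in the frame of barrel above 0.0535 m and angle between the y axis of plunger and the y axis of barrel, either way round below 0.08 rad and x of plunger_tip in the frame of barrel between -0.005 and 0.005 m and z of plunger_tip in the frame of barrel between -0.005 and 0.005 m), for 0.2 s.
At the end, for the whole second after the job is handed in: The barrel lies in both saddles with its flange in the slot (mouth within 6 mm of the pump's seat point, axis within 0.06 rad of the pump's), the clamp is shut (1.88 rad or more), the plunger is in the bore and fully home (tip within 4 mm of the bottom), everything at rest and released (all of step 4 and linear speed of each of plunger, barrel below 0.02 m/s and contact force between the fingers and plunger below 0.05 N and contact force between the fingers and barrel below 0.05 N); the robot touches nothing.
It fails at once if a bystander is moved more than 30 mm (distance of any of beaker, vial_dark from where it was at the start of the episode above 0.03 m).
It also fails if it takes over 72 s, if anything falls off the work surface, if the arm or the gripper's body presses on something with over 40 N, if the wrist force passes 120 N, or if a joint passes its speed limit or range.

## Working session

There is one attempt and no reset: what is moved stays moved. The work goes in short steps, Python scripts to look and compute and a tool call to move; the robot and the scene stay as the last step left them, time stands still between calls to the robot, and variables do not carry over. Pictures are saved under pics/ and viewed, at most 10 in all, crops included, and the job is handed in when it is done.

Besides the shell and the picture viewer there is one more tool, called after "Emit:" as name(argument=value, ...) on one line, values as JSON. drive_tool: Moves the arm, as the interface text tells. Its arguments: {"type":"object","properties":{"moves":{"type":"array"},"force":{"type":"number"}},"required":["moves"]}

```bash
mkdir -p pics
cat > h.py <<'E'
from bench import *
import numpy as np, cv2
from scipy.spatial.transform import Rotation as R
def cloud(name):
    im,d=capture(name);c=get_calibration(name);K=c["K"];T=np.linalg.inv(c["camera_from_world"])
    v,u=np.mgrid[0:400,0:640];x=(u-K[0,2])/K[0,0]*d;y=(v-K[1,2])/K[1,1]*d
    P=np.stack([x,-y,-d],-1)@T[:3,:3].T+T[:3,3];P[d==0]=np.nan
    return im,d,P
E
python3 - <<'E'
from h import *
for n in("side","top"):
    im,d,P=cloud(n);cv2.imwrite(f"pics/{n}0.png",im[:,:,::-1]);np.savez(f"{n}0.npz",im=im,d=d,P=P)
    c=get_calibration(n);print(n,c,(d==0).mean())
print(state())
E
```

```text
side {'K': array([[388.63621765,   0.        , 321.65305116],
       [  0.        , 388.63621765, 204.79600681],
       [  0.        ,   0.        ,   1.        ]]), 'camera_from_world': array([[-0.99553941,  0.091999  , -0.02091588,  0.41097341],
       [-0.06187905, -0.46934667,  0.88084317, -0.10352763],
       [ 0.07121989,  0.87820834,  0.47294592, -1.07238095],
       [ 0.        ,  0.        ,  0.        ,  1.        ]])} 0.00869140625
top {'K': array([[514.48378493,   0.        , 325.47795874],
       [  0.        , 514.48378493, 201.52399888],
       [  0.        ,   0.        ,   1.        ]]), 'camera_from_world': array([[-0.01077622, -0.99985036,  0.01353235, -0.00925798],
       [ 0.9947909 , -0.00934786,  0.10150708, -0.44389732],
       [-0.1013654 ,  0.01455572,  0.99474277, -1.72707258],
       [ 0.        ,  0.        ,  0.        ,  1.        ]])} 0.004
{'clock': 0.1, 'joints': array([-1.31599816e+00,  1.50931686e-01,  1.43793702e+00,  2.84251395e-05,
        1.55379201e+00, -1.34016897e-01]), 'qvel': array([ 0.00018919, -0.00088508, -0.00030834,  0.00014551,  0.00023825,
       -0.00034398]), 'effort': array([ 6.27531961e-03, -7.14377117e+01, -5.71795142e+01,  8.55305075e-05,
        7.17119663e-03,  3.41697819e-05]), 'tool_pos': array([ 0.21789999, -0.53185885,  0.2070532 ]), 'tool_rot': array([-3.08136470e+00, -6.06702338e-01,  5.66758599e-05]), 'contact_force': array([-1.19945714,  0.04439682, -0.32680067]), 'ft_torque': array([-0.00460997,  0.00140417,  0.00499773]), 'gripper_force': 0.0, 'grip_width': 0.08551558237470218}
```

View pics/side0.png

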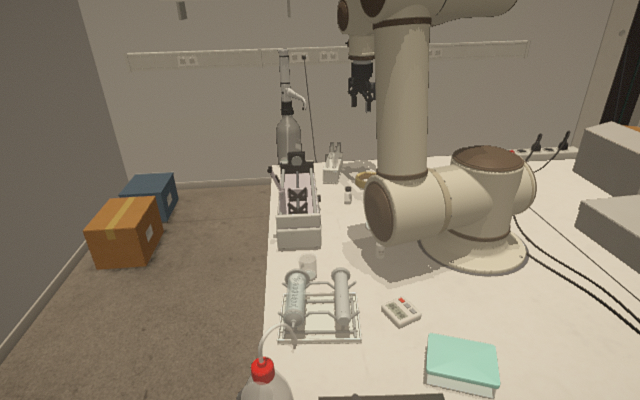

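View pics/top0.png

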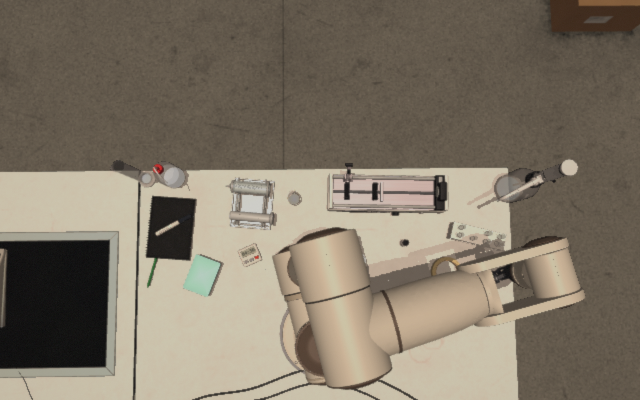

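The side view shows the barrel at (297,295) and plunger at (342,295) with their discs at the far (-y) end. The pump is at (298,200) and the open clamp at (270,175). The top view shows the rack at (252,205), beaker (294,198), pump (388,194), carriage (440,194), clamp (348,172) and vial (404,242). Next I'll zoom in.

Run:
```python
from h import *
z=np.load("top0.npz");im=z["im"];P=z["P"]
c=np.vstack([cv2.resize(im[160:220,325:460],None,fx=5.9,fy=5,interpolation=cv2.INTER_CUBIC)[:, :796],cv2.resize(im[170:230,220:310],(796,298),interpolation=cv2.INTER_CUBIC)])
cv2.imwrite("pics/crop0.png",c[:600,:,::-1])
s=np.load("side0.npz");cv2.imwrite("pics/crop1.png",cv2.resize(s["im"][140:350,250:380],None,fx=2.8,fy=2.8,interpolation=cv2.INTER_CUBIC)[:,:,::-1])
np.set_printoptions(precision=3,suppress=True,linewidth=200)
for (u,v) in [(250,187),(250,218),(252,203),(388,186),(404,242),(294,198),(440,194),(200,250),(348,168),(375,192),(347,190)]: print(u,v,P[v,u])
```

```text
250 187 [0.489 0.235 0.078]
250 218 [0.387 0.236 0.068]
252 203 [ 0.444  0.239 -0.007]
388 186 [ 0.488 -0.221  0.073]
404 242 [ 0.303 -0.271  0.064]
294 198 [0.459 0.094 0.007]
440 194 [ 0.453 -0.378  0.137]
200 250 [0.284 0.414 0.001]
348 168 [ 0.528 -0.081  0.203]
375 192 [ 0.465 -0.174  0.101]
347 190 [ 0.474 -0.083  0.094]
```

View pics/crop0.png

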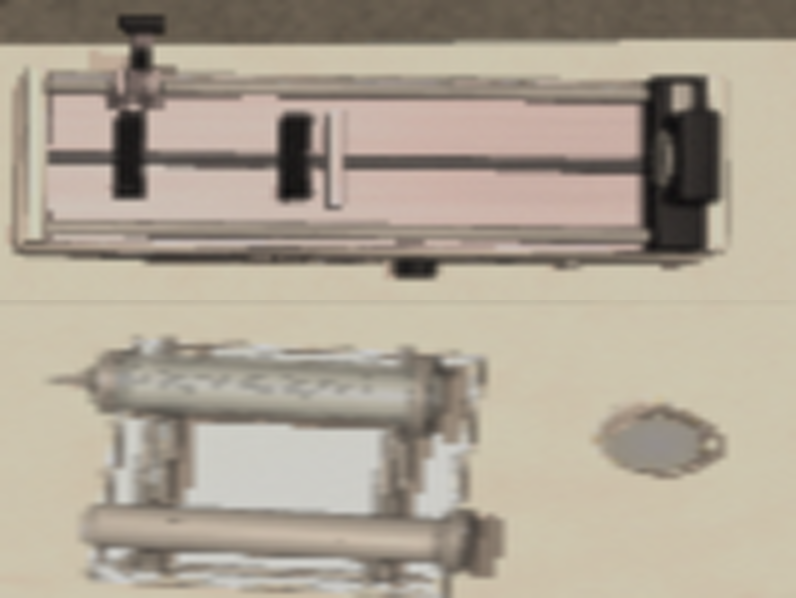

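View pics/crop1.png

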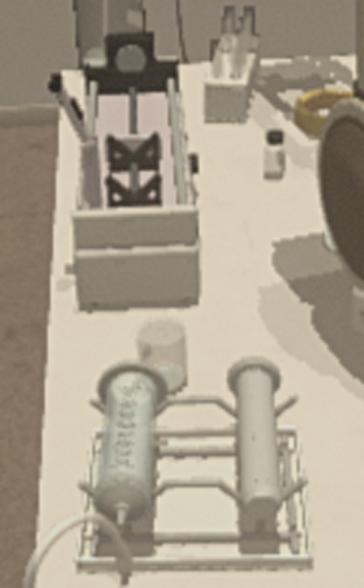

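The top crop shows the black saddles at crop (129,156) and (294,157), the stop plate at (334,158) and the carriage at (690,165). The barrel axis runs from (50,380) to (470,392) and the plunger from (90,523) to (500,545). The side crop shows both V's and the two discs clearly. Next come the sub-pixel measurements.

```bash
cat >> h.py <<'E'
np.set_printoptions(precision=4,suppress=True,linewidth=220)
def ray(n,u,v):
    c=get_calibration(n);K=c["K"];T=np.linalg.inv(c["camera_from_world"])
    d=T[:3,:3]@np.array([(u-K[0,2])/K[0,0],-(v-K[1,2])/K[1,1],-1.]);return T[:3,3],d/np.linalg.norm(d)
def onz(n,u,v,z):
    o,d=ray(n,u,v);return o+d*(z-o[2])/d[2]
def tri(a,b):   # a on top, b on side
    o,d=ray("top",*a);p,e=ray("side",*b)
    s=np.linalg.lstsq(np.c_[d,-e],p-o,rcond=None)[0];A,B=o+d*s[0],p+e*s[1]
    return (A+B)/2,np.linalg.norm(A-B)*1e3
def proj(n,X):
    c=get_calibration(n);q=c["camera_from_world"]@np.r_[X,1];k=c["K"]@np.array([q[0],-q[1],-q[2]]);return k[:2]/k[2]
E
python3 - <<'E'
from h import *
for n in("side","top"):
    im=np.mean([capture(n)[0].astype(float) for _ in range(4)],0);np.save(n+"avg.npy",im)
    g=im.mean(2)
    rois={"side":[(265,330,150,230)],"top":[(325,455,155,222)]}[n]
    for a,b,c,d in rois:
        m=(g[c:d,a:b]<60).astype(np.uint8)
        N,l,st,ce=cv2.connectedComponentsWithStats(m,connectivity=4)
        for i in range(1,N):
            if st[i,4]>10: print(n,st[i]+[a,c,0,0,0],ce[i]+[a,c])
t=np.load("topavg.npy").mean(2)
print("barrel/plunger profiles top")
for u in range(236,270,4): print(u,t[174:232,u:u+4].mean(1).astype(int))
print("barrel row"); 
for v in (184,186,188,190): print(v,t[v,222:280].astype(int))
for v in (215,217,219,221): print(v,t[v,222:285].astype(int))
E
```

```text
side [280 152  33  21 316] [296.5854 164.1044]
side [268 167   4   6  17] [269.4118 169.7059]
side [289 189   8  12  46] [291.9783 195.3696]
side [289 204  16   9  41] [293.2195 209.2927]
top [345 163   8   4  31] [348.6129 164.4516]
top [434 176  12  35 313] [439.2875 193.9297]
top [344 182   5  17  68] [346.3824 190.3971]
top [372 183   6  17  70] [374.4286 191.0571]
top [351 211  11   1  11] [356. 211.]
top [392 212   7   3  19] [394.6842 212.9474]
barrel/plunger profiles top
236 [190 191 189 175 162 153 144 136 136 153 160 164 165 173 170 158 142 113  92 108 130 143 145 144 143 146 142 139 129 124 133 136 132 120 119 118 111 104 136 155 163 175 173 159 145 121  89 111 117 124 125 166 170 149
 184 191 191 191]
240 [191 190 190 189 178 120 146 131 127 144 159 157 178 171 168 163 150 129 108  97 124 155 159 159 160 162 164 164 164 167 168 168 168 170 184 186 183 161 135 150 162 178 177 165 151 129 116 192 195 139 145 190 166 154
 184 190 189 189]
244 [190 190 190 188 168 157 189 151 134 140 157 162 163 172 180 171 157 138 114  98 118 193 202 202 202 202 202 202 202 202 202 202 202 2
[... 2837 characters left out ...]
 163 164 165 168 170 173 174 177 178 180 181 182 183 184 185 185 185 185 183 183 182 180 179 177 176 175 173 171 165 135 142 153 111  77  97 117
 131 185 191 191 191 190 190 191 191]
219 [190 191 192 191 191 190 189 182 150 107 119 124 122 117 116 120 123 123 125 127 130 133 135 138 140 142 144 146 148 150 152 154 154 155 158 159 160 164 167 169 171 173 175 177 179 179 170 140 140 144 102  80 115 120
 131 185 191 192 191 191 192 192 191]
221 [191 191 192 192 191 190 190 191 191 141 191 191 141 110 107 106  97 136 188 193 193 194 193 194 191 166 135 129 121 114 114 115 119 123 125 129 133 131 128 129 131 129 131 133 136 138 132 113 128 122  84  83 115 120
 138 185 190 191 190 190 191 191 190]
```

Run:
```python
from h import *
im=np.load("sideavg.npy").astype(np.uint8)
a,b,c,d=280,358,264,322
x=cv2.resize(im[c:d,a:b],None,fx=10,fy=10,interpolation=cv2.INTER_CUBIC)
for u in range(a,b,10): cv2.line(x,((u-a)*10+5,0),((u-a)*10+5,6 if u%10 else 580),(255,0,0),1)
for v in range(270,d,10): cv2.line(x,(0,(v-c)*10+5),(780,(v-c)*10+5),(255,0,0),1)
cv2.imwrite("pics/s1.png",x[:,:,::-1])
# top edges
t=np.load("topavg.npy").mean(2)
def cross(p,r0,r1,lv):
    for r in range(r0,r1):
        if (p[r]-lv)*(p[r+1]-lv)<=0: return r+(p[r]-lv)/(p[r]-p[r+1])
    return np.nan
U=np.arange(243,259)
lo=np.array([cross(t[:,u],192,198,150) for u in U]);pu=np.array([cross(t[:,u],207,215,167) for u in U]);pl=np.array([cross(t[:,u],218,223,160) for u in U])
print(lo,pu,pl,sep="\n")
for n,e in (("lo",lo),("pu",pu),("pl",pl)): print(n,np.polyfit(U,e,1),np.polyval(np.polyfit(U,e,1),[240,262]))
```

```text
[194.2227 194.4048 194.4228 194.4275 194.4287 194.4034 194.2507 194.3982 194.4213 194.4624 195.0675 195.1908 195.2235 195.4032 195.4273 195.4243]
[211.0413 211.1632 211.4888 211.4782 211.4678 211.5502 211.5313 211.5064 211.6578 211.6914 212.     212.0576 212.0586 212.1468 212.4521 212.4569]
[220.532  220.5144 220.4856 220.4919 220.8305 218.0758 218.1649 218.2737 218.4121 218.5102 218.6485 218.7202 218.7797 218.8996 218.9822 219.02  ]
lo [  0.0861 173.1441] [193.8192 195.7144]
pu [  0.0845 190.5665] [210.847 212.706]
pl [ -0.1267 250.9593] [220.5397 217.7512]
```

View pics/s1.png

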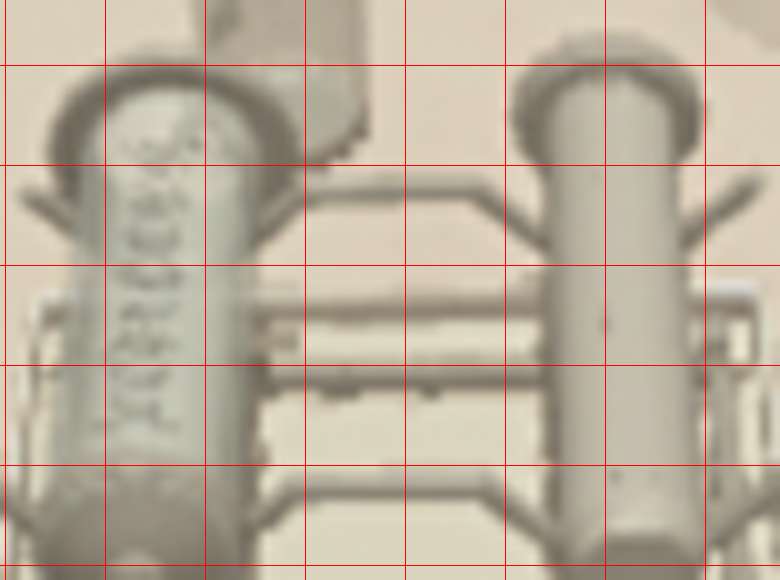

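The zoom (u=280+x/10, v=264+y/10) shows the plunger disc spanning u 331.0–349.6 with its front-face top at v≈270. The barrel flange spans u 284.5–309.8 with its top at v≈269.5. Next I compute the axes and check the heights against the side view, then measure the pump.

```bash
cat > m.py <<'E'
from h import *
t=np.load("topavg.npy").mean(2)
C,_=ray("top",0,0);print("top cam",C,"side cam",ray("side",0,0)[0])
# plunger axis midline (upper edge fit + half width 4.63 px), barrel lower edge fit - 20 mm
def edgeaxis(f,z,r,sgn):
    out=[]
    for u in (243,259):
        o,d=ray("top",u,np.polyval(f,u)); p=o+d*(z-o[2])/d[2]
        # tangent cylinder: axis offset r perpendicular to ray, in x-z plane
        out.append(p+np.array([sgn*r/abs(d[2])*np.hypot(d[0],d[2]),0,0]))
    return np.array(out)
pl=edgeaxis([.0845,190.5665],.055,.015,-1); ba=edgeaxis([.0861,173.1441],.062,.020,+1)
for n,a in (("plunger",pl),("barrel",ba)):
    s=(a[1]-a[0]);print(n,a,"dx/dy",s[0]/s[1])
print("plunger tip y (z=.06)",onz("top",228.6,217,.06),"disc front(z .077)",onz("top",268.5,218,.077),"disc back",onz("top",272.7,218,.077))
print("barrel nozzle",onz("top",224.7,186,.062),"flange idx",onz("top",267.2,188,.090),onz("top",269.2,188,.09))
E
python3 m.py
python3 - <<'E'
from h import *
im=np.load("sideavg.npy").astype(np.uint8)
a,b,c,d=262,328,145,225
x=cv2.resize(im[c:d,a:b],None,fx=7.4,fy=7.4,interpolation=cv2.INTER_CUBIC)
for u in range(270,b,10): q=int((u-a+.5)*7.4);cv2.line(x,(q,0),(q,600),(255,0,0),1)
for v in range(150,d,10): q=int((v-c+.5)*7.4);cv2.line(x,(0,q),(800,q),(255,0,0),1)
cv2.imwrite("pics/s2.png",x[:,:,::-1])
t=np.load("topavg.npy").mean(2)
print("slot line rows 186-198")
for u in range(352,432,8): print(u,t[184:200,u:u+4].mean(1).astype(int))
print("saddle profiles v180-203");
for u in (345,346,347,373,374,375): print(u,t[178:203,u].astype(int))
print("rows along u 340-388")
for v in (184,185,186,196,197,198): print(v,t[v,340:388].astype(int))
E
```

```text
top cam [0.2664 0.0117 1.7632] side cam [0.4791 0.8554 0.607 ]
plunger [[0.396  0.2613 0.055 ]
 [0.391  0.2082 0.055 ]] dx/dy 0.09450491904635144
barrel [[0.4874 0.2606 0.062 ]
 [0.4823 0.2075 0.062 ]] dx/dy 0.0961516002914855
plunger tip y (z=.06) [0.3915 0.308  0.06  ] disc front(z .077) [0.3857 0.1745 0.077 ] disc back [0.3856 0.1607 0.077 ]
barrel nozzle [0.4948 0.3214 0.062 ] flange idx [0.4832 0.1775 0.09  ] [0.4831 0.171  0.09  ]
slot line rows 186-198
352 [189 188 189 188 189 182 129  90  87 158 188 188 188 189 190 191]
360 [189 189 189 188 188 182 125  85  75 110 182 188 189 189 190 190]
368 [186 187 185 185 184 182 148  88  77 108 178 185 185 181 181 181]
376 [105 111 111 112 111 112 108  69  61  76 113 120 117 115 107 129]
384 [186 187 186 185 184 184 178  99  84  91 176 184 185 186 187 185]
392 [184 185 186 184 183 183 176  99  84  92 176 184 184 185 185 184]
400 [183 183 184 182 182 180 174  95  83  92 174 182 182 182 182 182]
408 [181 182 182 181 182 179 173 124  88  85 149 178 180 181 180 180]
416 [179 181 181 179 181 179 171 120  84  83 141 176 180 181 180 179]
424 [1
[... 1233 characters left out ...]
8 189 189 189 189 188 188 188 188 187 178  74  28  26  25  30  80 176 158 111 185 185 170 185 187 187 187]
196 [188 189 188 177  83  31  27  27  33  87 180 188 188 189 188 189 188 188 188 189 189 189 189 189 189 189 189 189 189 188 188 176  73  28  26  25  29  81 179 178 110 183 182 169 184 186 186 185]
197 [189 188 186 163  77  39  36  32  34  86 180 189 189 189 189 188 189 189 189 189 189 189 189 189 189 189 189 189 189 189 186 160  67  23  22  24  28  79 176 178 111 184 185 170 184 187 187 186]
198 [189 189 188 177  78  32  29  28  35  89 181 189 190 190 191 190 190 190 190 190 190 190 190 190 190 190 190 190 189 189 187 158  64  21  21  23  29  72 153 176 111 184 185 170 185 187 187 187]
```

View pics/s2.png

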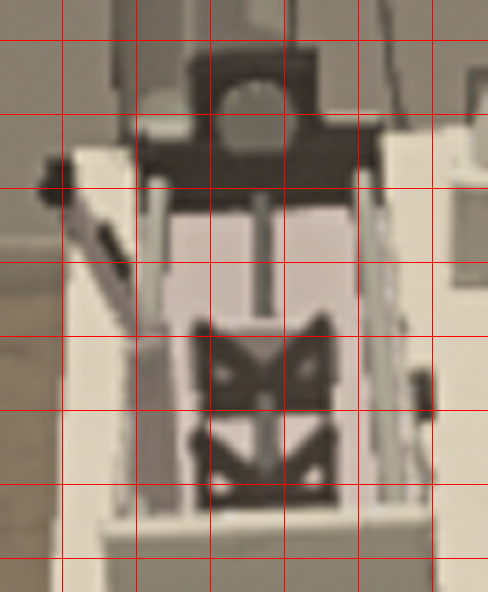

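The zoom (u=262+x/7.4-0.5, v=145+y/7.4-0.5) shows the far saddle's V peaks at (287.9,202.6) and (306.1,201.9). The near saddle's peaks are at (288.9,187.7) and (305.4,187.1), and the clamp grip is at (268.9,169.1).

Run:
```python
from h import *
t=np.load("topavg.npy").mean(2)
U=np.r_[352:371,384:432];cen=[]
for u in U:
    w=np.clip(170-t[188:198,u],0,None);cen.append((w*np.arange(188,198)).sum()/w.sum())
f=np.polyfit(U,cen,1);a,b=[onz("top",u,np.polyval(f,u),.075) for u in (352,432)]
print("slot line z.075",a,b,"dx/dy",(a-b)[0]/(a-b)[1],"resid",np.std(np.polyval(f,U)-cen))
sl=(a-b)[0]/(a-b)[1]
print("far saddle -y edge(y=100)",onz("top",349.2,190,.116),"+x edge",onz("top",346,181.6,.116))
print("near saddle -y edge(y=8)",onz("top",377.3,190,.116),"+x edge",onz("top",374.5,182.2,.116))
print("plate +y edge(y=-2)",onz("top",380.5,190,.103),"-y edge(-10)",onz("top",383,190,.103))
print("clamp tip tri",tri((348.6,164.5),(268.9,169.1)))
# near face of far saddle at y=116: peaks triangulated with z=.116
for q in ((287.9,202.6),(306.1,201.9),(288.9,187.7),(305.4,187.1)): print("V peak z.116",onz("side",*q,.116))
print("carriage hole side(297.1,160.5)")
# side checks of heights: predicted pixels
def disc(c,r,d):  # extremes of a circle normal d
    d=d/np.linalg.norm(d);e=np.cross(d,[0,0,1]);e/=np.linalg.norm(e)
    q=np.array([proj("side",c+r*(np.cos(a)*e+np.sin(a)*np.array([0,0,1]))) for a in np.linspace(0,2*np.pi,73)])
    return q[:,0].min(),q[:,0].max(),q[:,1].min(),q[:,1].max()
d=np.array([.095,1,0])
for oy in (.2335,.2398):
    c=np.array([.4874+(oy-.2606)*.096,oy,.062])
    print("barrel",oy,"flange front",disc(c-.0565*d,.028,d),"back",disc(c-.0625*d,.028,d),"nozzle",proj("side",c+.082*d))
c=np.array([.3943,.2437,.055]);print("plunger front",disc(c-.07*d,.022,d),"back",disc(c-.08*d,.022,d),"tip",proj("side",c+.065*d))
s=np.load("sideavg.npy").mean(2)
print("col 297 v262-280",s[262:280,297].astype(int));print("col 340",s[260:278,340].astype(int))
print("row 277 u280-315",s[277,280:316].astype(int));print("row 275 u326-356",s[275,326:356].astype(int))
```

```text
slot line z.075 [ 0.4713 -0.1011  0.075 ] [ 0.4644 -0.3663  0.075 ] dx/dy 0.026116450963738234 resid 0.13233988616050912
far saddle -y edge(y=100) [ 0.4709 -0.0893  0.116 ] +x edge [ 0.4984 -0.0794  0.116 ]
near saddle -y edge(y=8) [ 0.4701 -0.1802  0.116 ] +x edge [ 0.4956 -0.1716  0.116 ]
plate +y edge(y=-2) [ 0.4716 -0.1921  0.103 ] -y edge(-10) [ 0.4716 -0.2003  0.103 ]
clamp tip tri (array([ 0.5372, -0.0826,  0.216 ]), np.float64(0.769569418732949))
V peak z.116 [ 0.4948 -0.0808  0.116 ]
V peak z.116 [ 0.4455 -0.0784  0.116 ]
V peak z.116 [ 0.4904 -0.1739  0.116 ]
V peak z.116 [ 0.4423 -0.1715  0.116 ]
carriage hole side(297.1,160.5)
barrel 0.2335 flange front (np.float64(285.5220692938036), np.float64(311.0215652510336), np.float64(268.16021398933344), np.float64(288.34238046352897)) back (np.float64(285.75268425498825), np.float64(311.0943265682432), np.float64(266.45172444338255), np.float64(286.5628894590508)) nozzle [294.169  325.7495]
barrel 0.2398 flange front (np.float64(285.27391516720616), np.float64(310.9413030916995), np.float64(269.9777400327158), np.float64(290.234
[... 245 characters left out ...]
5554), np.float64(268.92408447819633), np.float64(284.5841456805362)) back (np.float64(329.6062162856007), np.float64(349.15409888027096), np.float64(266.13175889837515), np.float64(281.7009302415862)) tip [342.2284 321.7649]
col 297 v262-280 [204 205 206 206 206 206 194 181 137 106 121 178 201 203 189 182 172 169]
col 340 [205 204 204 204 205 205 205 182 172 165 131 140 163 182 187 186 184 186]
row 277 u280-315 [204 204 205 207 189 132 104 105 118 148 183 192 196 199 199 203 204 182 174 173 189 181 172 174 159 128 111 109 112 131 164 168 166 160 144 124]
row 275 u326-356 [203 204 204 205 195 138 117 113 120 144 165 174 179 184 186 187 188 184 181 175 155 118 108 115 171 203 206 204 204 204]
```

Measurements:
- **Pump:** origin about (.467,-.189), axis dx/dy .0265. The clamp tip is 72 mm from its hinge, as it should be, so θ≈0.06.
- **Barrel:** centre about (.4865,.239), dx/dy .096. Its height agrees with z=.062 in both views.
- **Plunger:** centre about (.3935,.244), z≈.054.

Now I move.

Emit:
drive_tool(moves=[[[0, 0, -0.136, 0, 0, -0.016, 0.085], [0, 0, -0.136, 0, 0, -0.016, 0.085], [0, 0, -0.136, 0, 0, -0.016, 0.085], [0, 0, -0.136, 0, 0, -0.016, 0.085], [0, 0, -0.136, 0, 0, -0.016, 0.085], [0, 0, -0.136, 0, 0, -0.016, 0.085], [0, 0, -0.136, 0, 0, -0.016, 0.085], [0, 0, -0.134, 0, 0, -0.016, 0.085]]])

```text
clock: 1.3
tool_pos: [0.2179, -0.532, 0.3363]
tool_rot: [2.319, 2.119, -0.0]
contact_force: [-0.4, 0.3, 0.8]
grip_width: 0.0851
gripper_force: 0.0
```

Emit:
drive_tool(moves=[[[0, 0, 0, 0.039, 0.0097, 0, 0.085], [0, 0, 0, 0.039, 0.0097, 0, 0.085], [0, 0, 0, 0.039, 0.0097, 0, 0.085], [0, 0, 0, 0.039, 0.0097, 0, 0.085], [0, 0, 0, 0.039, 0.0097, 0, 0.085], [0, 0, 0, 0.039, 0.0097, 0, 0.085], [0, 0, 0, 0.039, 0.0097, 0, 0.085], [0, 0, 0, 0.039, 0.0097, 0, 0.085], [0, 0, 0, 0.039, 0.0097, 0, 0.085], [0, 0, 0, 0.039, 0.0097, 0, 0.085]]])

```text
clock: 2.3
tool_pos: [0.352, -0.1516, 0.3358]
tool_rot: [2.325, 2.111, 0.0]
contact_force: [0.5, 0.1, 0.7]
grip_width: 0.0855
gripper_force: 0.0
```

Emit:
drive_tool(moves=[[[0, 0, 0, 0.039, 0.0097, 0, 0.085], [0, 0, 0, 0.039, 0.0097, 0, 0.085], [0, 0, 0, 0.039, 0.0097, 0, 0.085], [0, 0, 0, 0.039, 0.0097, 0, 0.085], [0, 0, 0, 0.039, 0.0097, 0, 0.085], [0, 0, 0, 0.039, 0.0097, 0, 0.085], [0, 0, 0, 0.039, 0.0097, 0, 0.085], [0, 0, 0, 0.039, 0.0097, 0, 0.085], [0, 0, 0, 0, 0, 0, 0.085]]])

```text
clock: 3.2
tool_pos: [0.4596, 0.1535, 0.3348]
tool_rot: [-2.32, -2.116, 0.001]
contact_force: [0.1, 0.4, -0.4]
grip_width: 0.0847
gripper_force: 0.0
```

Emit:
drive_tool(moves=[[[0, 0, 0, 0.04, 0.0094, 0, 0.085], [0, 0, 0, 0.04, 0.0094, 0, 0.085], [0, 0, 0, 0, 0, 0.045, 0.085], [0, 0, 0, 0, 0, 0.045, 0.085], [0, 0, 0, 0, 0, 0.045, 0.085], [0, 0, 0, 0, 0, 0.045, 0.085], [0, 0, 0, 0, 0, 0.03, 0.085], [0, 0, 0, 0, 0, 0, 0.085]]])

```text
clock: 4.0
tool_pos: [0.4835, 0.2268, 0.122]
tool_rot: [-2.324, -2.11, 0.009]
contact_force: [-0.9, 0.2, 0.4]
grip_width: 0.085
gripper_force: 0.0
```

Run:
```python
from h import *
s=state();print(s["tool_pos"],s["tool_rot"],s["contact_force"])
im,d,P=cloud("side");a,b,c,d=262,362,225,325
x=cv2.resize(im[c:d,a:b],None,fx=6,fy=6,interpolation=cv2.INTER_CUBIC);cv2.imwrite("pics/s3.png",x[:,:,::-1])
```

```text
[0.4835 0.2268 0.122 ] [-2.3238 -2.1101  0.0088] [-0.8934  0.202   0.3912]
```

View pics/s3.png

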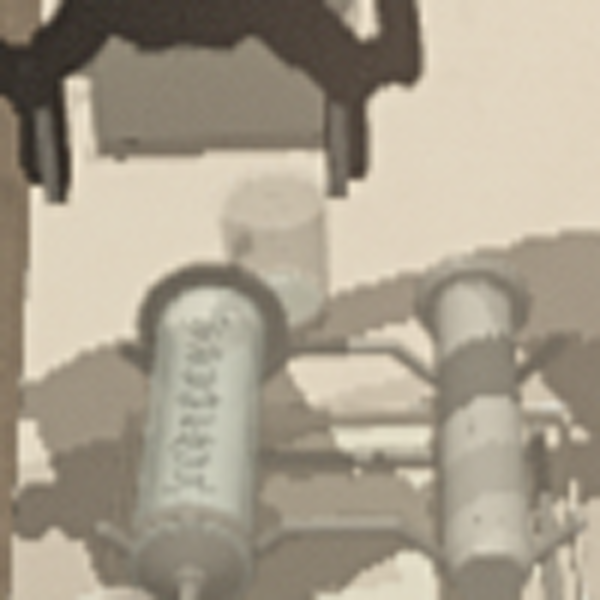

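The picture shows the fingers straddling the barrel, at crop x 48 and 340, with the barrel at about 205. They are clear of the beaker and the plunger. I go down and grip.

Emit:
drive_tool(moves=[[[0, 0, 0, 0.005, 0.002, 0.03, 0.085], [0, 0, 0, 0, 0, 0.03, 0.085], [0, 0, 0, 0, 0, 0.022, 0.085], [0, 0, 0, 0, 0, 0, 0.085], [0, 0, 0, 0, 0, 0, 0.035], [0, 0, 0, 0, 0, 0, 0.035], [0, 0, 0, 0, 0, 0, 0.035], [0, 0, 0, 0, 0, 0, 0.035], [0, 0, 0, 0, 0, 0, 0.035]]], force=40)

```text
clock: 4.95
tool_pos: [0.4879, 0.2329, 0.0449]
tool_rot: [-2.325, -2.112, -0.001]
contact_force: [-6.5, -0.1, 11.9]
grip_width: 0.0354
gripper_force: 18.1
```

Emit:
drive_tool(moves=[[[0, 0, 0, 0, 0, 0, 0.035], [0, 0, 0, 0, 0, 0, 0.035], [0, 0, 0, 0, 0, -0.01, 0.035], [0, 0, 0, 0, 0, -0.02, 0.035], [0, 0, 0, 0, 0, 0, 0.035]]])

```text
clock: 5.45
tool_pos: [0.4893, 0.233, 0.0766]
tool_rot: [2.324, 2.111, 0.006]
contact_force: [-0.1, 1.6, -1.5]
grip_width: 0.0353
gripper_force: 15.1
```

Run:
```python
from h import *
s=state();print(s["tool_pos"],s["contact_force"],s["ft_torque"],s["grip_width"],s["gripper_force"])
im,d,P=cloud("side");a,b,c,d=262,342,215,315
x=cv2.resize(im[c:d,a:b],None,fx=6,fy=6,interpolation=cv2.INTER_CUBIC);cv2.imwrite("pics/s4.png",x[:,:,::-1])
```

```text
[0.4893 0.233  0.0766] [-0.1074  1.5764 -1.491 ] [ 0.0502 -0.0563 -0.0139] 0.035327956722031706 15.095708216540515
```

View pics/s4.png

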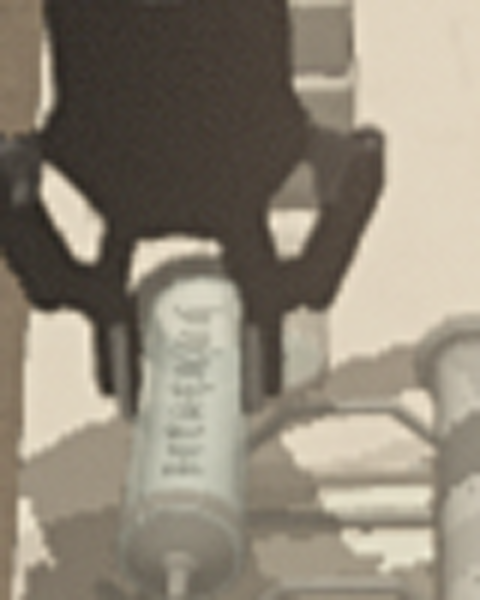

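The barrel is held between the pads, looks level, and is clear of the notch. I raise it and carry it over the pump.

Emit:
drive_tool(moves=[[[0, 0, 0, 0, 0, -0.02, 0.025], [0, 0, 0, 0, 0, -0.035, 0.025], [0, 0, 0, 0, 0, -0.035, 0.025], [0, 0, 0, 0, 0, -0.033, 0.025], [0, 0, -0.035, 0, 0, 0, 0.025], [0, 0, -0.0345, 0, 0, 0, 0.025]]], force=35)

```text
clock: 6.1
tool_pos: [0.4881, 0.2326, 0.197]
tool_rot: [2.249, 2.193, 0.002]
contact_force: [0.3, -0.8, -2.6]
grip_width: 0.0343
gripper_force: 32.3
```

Emit:
drive_tool(moves=[[[0, 0, 0, -0.02, -0.001, 0, 0.025], [0, 0, 0, -0.04, -0.0011, 0, 0.025], [0, 0, 0, -0.04, -0.0011, 0, 0.025], [0, 0, 0, -0.04, -0.0011, 0, 0.025], [0, 0, 0, -0.045, -0.0012, 0, 0.025], [0, 0, 0, -0.045, -0.0012, 0, 0.025], [0, 0, 0, -0.04, -0.0011, 0, 0.025], [0, 0, 0, -0.04, -0.0011, 0, 0.025], [0, 0, 0, -0.035, -0.0011, 0, 0.025], [0, 0, 0, -0.021, -0.0011, 0, 0.025]]])

```text
clock: 7.1
tool_pos: [0.4665, -0.1353, 0.1959]
tool_rot: [-2.252, -2.189, 0.001]
contact_force: [0.6, 0.8, -1.9]
grip_width: 0.0344
gripper_force: 32.3
```

Emit:
drive_tool(moves=[[[0, 0, 0, 0, 0, 0, 0.025], [0, 0, 0, 0, 0, 0, 0.025], [0, 0, 0, 0, 0, 0, 0.025]]])

```text
clock: 7.4
tool_pos: [0.4671, -0.1323, 0.1963]
tool_rot: [-2.25, -2.192, -0.0]
contact_force: [0.3, -0.2, -2.7]
grip_width: 0.0341
gripper_force: 32.3
```

Run:
```python
from h import *
s=state();print(s["clock"],s["tool_pos"],s["tool_rot"],s["contact_force"],s["ft_torque"],s["grip_width"])
for n,a,b,c,d in (("top",325,400,165,215),("side",250,350,130,225)):
    im=np.mean([capture(n)[0].astype(float) for _ in range(2)],0);np.save(n+"held.npy",im)
    if n=="top": A=cv2.resize(im[c:d,a:b].astype(np.uint8),None,fx=6,fy=6,interpolation=cv2.INTER_CUBIC)
    else: B=cv2.resize(im[c:d,a:b].astype(np.uint8),None,fx=4.5,fy=4.5,interpolation=cv2.INTER_CUBIC)
x=np.zeros((600,800,3),np.uint8);x[:300,:450]=A[:300,:450];x[172:172+B.shape[0],450:800]=B[:428,50:400]
cv2.imwrite("pics/s5.png",x[:,:,::-1])
```

```text
7.4 [ 0.4671 -0.1323  0.1963] [-2.2497 -2.192  -0.0001] [ 0.284  -0.1913 -2.7281] [-0.0075 -0.0149 -0.0053] 0.03413511964568942
```

View pics/s5.png

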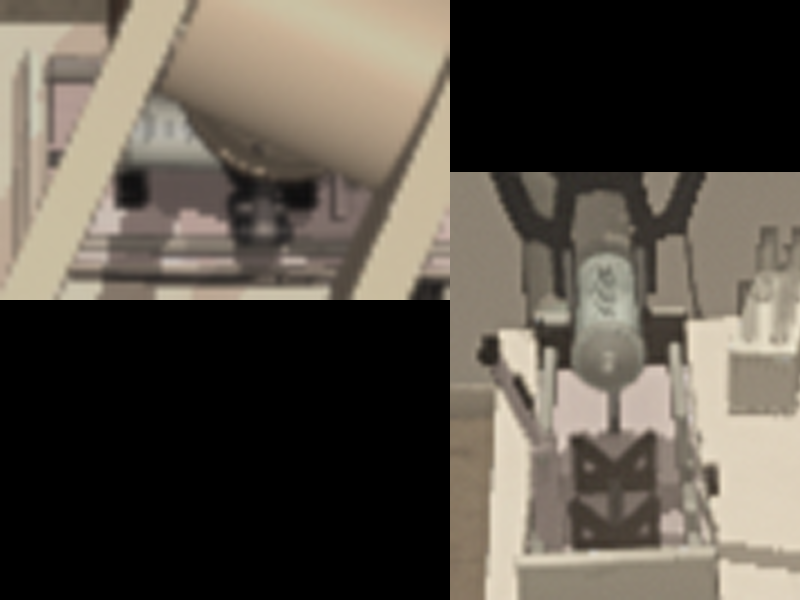

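The barrel hangs level over the pump. In the side panel the cap centre is at about u 296.7, v 173–178, and the V's sit below at u≈297. The top view is blocked by the arm. I'll refine the barrel's y from the nozzle tip and cap before lowering.

Run:
```python
from h import *
s=np.load("sideavg.npy").mean(2);t=np.load("topavg.npy").mean(2)
print("side rows 308-334, u 284-304");
for v in range(308,335,1): print(v,s[v,284:305].astype(int))
print("top nozzle");
for v in range(183,190): print(v,t[v,221:236].astype(int))
h=np.load("sideheld.npy").mean(2)
print("held");
for v in range(160,184): print(v,h[v,286:309].astype(int))
```

```text
side rows 308-334, u 284-304
308 [192 166 163 160 171 178 183 179 180 184 188 187 191 190 187 181 174 163 146 140 122]
309 [191 167 161 160 165 170 170 168 170 171 174 173 176 177 181 180 174 163 146 139 123]
310 [190 168 156 158 160 162 163 161 172 175 170 164 165 166 168 169 167 160 144 138 119]
311 [189 160 150 154 160 156 150 146 159 163 156 147 153 158 162 158 157 155 142 136 119]
312 [178 151 150 145 155 156 159 151 145 151 147 146 159 161 154 149 152 149 144 136 119]
313 [158 139 148 152 144 142 146 146 141 145 142 143 150 148 149 152 146 145 142 136 119]
314 [137 136 139 140 135 134 137 139 140 143 143 141 140 139 141 142 142 144 139 131 121]
315 [135 136 131 131 131 135 136 139 141 141 142 141 140 138 136 134 136 142 139 131 128]
316 [134 130 126 128 131 133 138 137 139 140 140 140 136 137 135 133 130 132 139 128 114]
317 [124 121 121 126 130 132 134 136 137 137 137 136 135 133 132 131 126 125 131 126 106]
318 [118 115 118 122 127 129 130 133 134 134 133 133 131 130 128 126 122 121 124 124 111]
319 [113 109 113 118 122 124 126 129 144 153 147 132 126 124 122 121 118 115 118 
[... 3488 characters left out ...]
9 190 191 191]
177 [191 189 189 190 184 163 132 114 101  98  97  99 102 116 142 170 184 189 189 188 189 189 191]
178 [191 189 187 189 191 186 180 163 137 126 104 103 106 151 180 189 189 188 187 187 188 189 191]
179 [192 189 187 188 188 189 189 185 180 178 123 100 114 178 190 188 188 187 187 188 188 190 190]
180 [191 189 188 188 187 187 188 188 190 191 128  99 116 183 190 187 187 186 186 187 188 189 191]
181 [190 188 188 188 187 187 186 187 188 189 127  98 105 183 190 186 186 187 185 187 189 188 190]
182 [190 190 186 187 187 187 186 186 188 190 128  97 102 183 189 187 186 186 186 187 188 189 191]
183 [189 188 187 186 187 186 187 186 188 190 127  97 104 183 190 187 187 186 186 187 188 188 190]
```

Run:
```python
from h import *
def ony(n,u,v,y):
    o,d=ray(n,u,v);return o+d*(y-o[1])/d[1]
print("rack cap bottom exp z .042:",ony("side",296,326.0,.3007),"nozzle exp z~.062",ony("side",292.8,327.0,.320))
print("held cap bottom",ony("side",296,178.0,-.0643),"nozzle",ony("side",296,173.5,-.0448),"cap centre x",ony("side",295.9,170,-.0643))
print("axis at far saddle height check x",.4675+.0265*(-.0643+.172))
```

```text
rack cap bottom exp z .042: [0.4895 0.3007 0.046 ] nozzle exp z~.062 [0.4952 0.32   0.0637]
held cap bottom [ 0.4693 -0.0643  0.1948] nozzle [ 0.4689 -0.0448  0.2158] cap centre x [ 0.4684 -0.0643  0.2171]
axis at far saddle height check x 0.47035405
```

Emit:
drive_tool(moves=[[[0, 0, 0, 0, 0.0015, 0.02, 0.025], [0, 0, 0, 0, 0, 0.03, 0.025], [0, 0, 0, 0, 0, 0.02, 0.025], [0, 0, 0, 0, 0, 0.005, 0.025], [0, 0, 0, 0, 0, 0, 0.025], [0, 0, 0, 0, 0, 0, 0.025]]])

```text
clock: 8.2
tool_pos: [0.4691, -0.1331, 0.1228]
tool_rot: [2.249, 2.191, 0.001]
contact_force: [-0.1, 0.3, -1.8]
grip_width: 0.0343
gripper_force: 32.3
```

Emit:
drive_tool(moves=[[[0, 0, 0, 0, 0, 0.002, 0.025], [0, 0, 0, 0, 0, 0.002, 0.025], [0, 0, 0, 0, 0, 0.002, 0.025], [0, 0, 0, 0, 0, 0.002, 0.025], [0, 0, 0, 0, 0, 0, 0.025]]])

```text
clock: 8.7
tool_pos: [0.4684, -0.133, 0.1133]
tool_rot: [-2.25, -2.191, 0.0]
contact_force: [-0.2, 0.5, -2.2]
grip_width: 0.0341
gripper_force: 32.3
```

Emit:
drive_tool(moves=[[[0, 0, 0, 0.001, 0, 0.001, 0.025], [0, 0, 0, 0, 0, 0.002, 0.025], [0, 0, 0, 0, 0, 0.002, 0.025], [0, 0, 0, 0, 0, 0, 0.025]]])

```text
clock: 9.1
tool_pos: [0.4685, -0.1319, 0.1083]
tool_rot: [-2.25, -2.191, 0.0]
contact_force: [0.1, 0.1, -2.3]
grip_width: 0.0342
gripper_force: 32.3
```

Emit:
drive_tool(moves=[[[0, 0, 0, 0, 0, 0.002, 0.025], [0, 0, 0, 0, 0, 0.001, 0.025], [0, 0, 0, 0, 0, 0, 0.025]]])

```text
clock: 9.4
tool_pos: [0.4685, -0.132, 0.1054]
tool_rot: [-2.25, -2.192, 0.0]
contact_force: [0.4, 0.1, -1.3]
grip_width: 0.0346
gripper_force: 32.3
```

Emit:
drive_tool(moves=[[[0, 0, 0, 0, 0, 0.0015, 0.025], [0, 0, 0, 0, 0, 0.0015, 0.025], [0, 0, 0, 0, 0, 0, 0.025]]])

```text
clock: 9.7
tool_pos: [0.4687, -0.1321, 0.1031]
tool_rot: [2.25, 2.192, 0.0]
contact_force: [-2.1, 0.0, 5.8]
grip_width: 0.0344
gripper_force: 34.6
```

Emit:
drive_tool(moves=[[[0, 0, 0, 0, 0, 0.001, 0.025], [0, 0, 0, 0, 0, 0, 0.025]]])

```text
clock: 9.9
tool_pos: [0.4688, -0.1321, 0.1029]
tool_rot: [2.25, 2.191, 0.001]
contact_force: [-8.1, 2.6, 19.3]
grip_width: 0.0344
gripper_force: 38.2
```

Emit:
drive_tool(moves=[[[0, 0, 0, 0, 0, 0.001, 0.025], [0, 0, 0, 0, 0, 0, 0.025]]])

```text
clock: 10.1
tool_pos: [0.4689, -0.1321, 0.1028]
tool_rot: [2.249, 2.191, 0.001]
contact_force: [-13.7, 5.9, 31.4]
grip_width: 0.034
gripper_force: 41.8
```

Emit:
drive_tool(moves=[[[0, 0, 0, 0, 0, -0.0022, 0.025], [0, 0, 0, 0, 0, 0, 0.06], [0, 0, 0, 0, 0, 0, 0.075], [0, 0, 0, 0, 0, 0, 0.08], [0, 0, 0, 0, 0, 0, 0.08], [0, 0, 0, 0, 0, -0.02, 0.08], [0, 0, 0, 0, 0, -0.05, 0.08], [0, 0, 0, 0, 0, -0.05, 0.08], [0, 0, 0, 0, 0, -0.05, 0.08], [0, 0, 0, 0, 0, -0.02, 0.08]]])

```text
clock: 11.1
tool_pos: [0.4693, -0.1323, 0.2975]
tool_rot: [2.247, 2.188, 0.003]
contact_force: [1.1, 0.4, -0.3]
grip_width: 0.0799
gripper_force: 0.0
```

Run:
```python
from h import *
s=state();print(s["clock"],s["tool_pos"],s["contact_force"],s["grip_width"])
h=np.mean([capture("side")[0].astype(float) for _ in range(2)],0).mean(2);np.save("sideseat.npy",h)
for v in range(184,216,1): print(v,h[v,284:311].astype(int))
```

```text
11.1 [ 0.4693 -0.1323  0.2975] [ 1.0978  0.4424 -0.27  ] 0.07991439353523781
184 [184 190 191 175 118  94 114 164 186 191 182 184 145 135 128 192 195 190 171 135 103 101 145 186 193 192 133]
185 [184 190 193 176 118  96 116 153 184 192 189 158 138 135 135 193 196 189 168 138 104 105 162 191 194 193 179]
186 [183 191 194 187 128  97 114 141 178 182 186 166 141 122 135 179 183 177 158 140 107 100 164 192 194 194 195]
187 [178 192 193 166 114  91 114 137 165 175 177 144 134 129 135 159 175 172 153 140  93  72 123 155 157 162 189]
188 [154 187 167 128  80  65 101 134 161 175 169 161 137 144 152 175 182 174 153 133  79  56  80 126 132 132 146]
189 [129 189 185 125  61  52  91 128 158 176 178 148 147 160 181 190 186 174 149 128  77  56  70 119 130 130 126]
190 [129 187 169 117  63  50  89 123 154 175 187 172 146 161 174 191 186 172 148 127  79  59  77 116 131 132 130]
191 [124 155 139 117  79  59  91 125 154 173 183 151 150 162 183 192 183 170 149 128  78  59  80 115 132 133 133]
192 [115 128 131 121  86  59  92 124 155 172 182 170 163 165 173 186 181 170 151 129  86  63  81 114 131 133 13
[... 1924 characters left out ...]
 82 122 139 139]
210 [118 118 108 107  71  56  78 102  89  68  75  82  84  86  87  86  84  70  69  78  87  72  65  87 123 128 126]
211 [118 118 106 111  75  56  64  79  72  62  62  63  63  64  64  60  62  58  63  66  66  63  61  81 127 134 132]
212 [118 119 129 158 105  57  52  54  55  54  55  55  55  56  57  57  60  60  62  60  65  61  62  77 131 135 134]
213 [115 119 146 173 114  70  63  66  77  81  75  77  75  77  80  87  90  91 100 102 112 115 114 118 163 171 164]
214 [146 145 160 180 154 140 141 144 179 185 174 172 174 172 174 174 173 174 175 176 178 178 176 176 186 189 184]
215 [179 179 181 187 182 181 194 186 192 193 190 189 191 191 189 189 191 189 188 187 185 186 183 181 179 177 175]
```

The barrel is seated: the cap is centred at u≈297, on the V's middle line. Next, close the fingers, go behind the clamp and swing it over.

Emit:
drive_tool(moves=[[[0, 0, 0, 0.018, 0.033, 0, 0], [0, 0, 0, 0.018, 0.033, 0, 0], [0, 0, 0, 0.0175, 0.033, 0, 0], [0, 0, 0, 0, 0, 0, 0], [0, 0, 0, 0, 0, 0, 0], [0, 0, 0, 0, 0, 0, 0], [0, 0, 0, 0, 0, 0, 0], [0, 0, 0, 0, 0, 0.03, 0], [0, 0, 0, 0, 0, 0.04, 0], [0, 0, 0, 0, 0, 0.0235, 0]]])

```text
clock: 12.2
tool_pos: [0.5677, -0.0814, 0.197]
tool_rot: [-2.251, -2.19, 0.001]
contact_force: [-0.1, 0.3, 0.1]
grip_width: -0.0003
gripper_force: 0.0
```

Emit:
drive_tool(moves=[[[0, 0, 0, 0, 0, 0, 0], [0, 0, 0, 0, 0, 0, 0]]])

```text
clock: 12.4
tool_pos: [0.5689, -0.0816, 0.2006]
tool_rot: [2.251, 2.191, 0.001]
contact_force: [0.2, -0.2, 0.3]
grip_width: 0.0002
gripper_force: 0.0
```

Emit:
drive_tool(moves=[[[0, 0, 0, 0, -0.013, -0.003, 0], [0, 0, 0, 0, -0.013, -0.003, 0], [0, 0, 0, 0, -0.013, -0.003, 0], [0, 0, 0, 0, -0.025, 0.002, 0], [0, 0, 0, 0, -0.013, 0.004, 0], [0, 0, 0, 0, -0.013, 0.004, 0], [0, 0, 0, 0, -0.016, 0.011, 0], [0, 0, 0, 0, -0.014, 0.013, 0]]])

```text
clock: 13.2
tool_pos: [0.4479, -0.078, 0.1751]
tool_rot: [2.249, 2.19, 0.001]
contact_force: [0.2, 0.7, -0.4]
grip_width: -0.0
gripper_force: 0.0
```

Emit:
drive_tool(moves=[[[0, 0, 0, 0, -0.006, 0.01, 0], [0, 0, 0, 0, -0.005, 0.01, 0], [0, 0, 0, 0, 0, 0, 0], [0, 0, 0, 0, 0, 0, 0]]])

```text
clock: 13.6
tool_pos: [0.4384, -0.0778, 0.1546]
tool_rot: [2.251, 2.192, 0.0]
contact_force: [0.7, -0.0, -0.2]
grip_width: 0.0001
gripper_force: 0.0
```

Emit:
drive_tool(moves=[[[0, 0, 0, 0, 0, 0.0015, 0], [0, 0, 0, 0, 0, 0, 0], [0, 0, 0, 0, 0, 0, 0]]])

```text
clock: 13.9
tool_pos: [0.4382, -0.0777, 0.1529]
tool_rot: [-2.251, -2.192, -0.0]
contact_force: [-0.6, 0.4, 0.5]
grip_width: -0.0001
gripper_force: 0.0
```

Emit:
drive_tool(moves=[[[0, 0, 0, 0, 0, 0.0015, 0], [0, 0, 0, 0, 0, 0, 0], [0, 0, 0, 0, 0, 0, 0]]])

```text
clock: 14.2
tool_pos: [0.438, -0.0777, 0.1513]
tool_rot: [-2.25, -2.192, -0.0]
contact_force: [-0.0, -0.6, -0.6]
grip_width: -0.0003
gripper_force: 0.0
```

Run:
```python
from h import *
s=state();print(s["clock"],s["tool_pos"],s["contact_force"])
h=capture("side")[0].mean(2)
print("open-clamp grip region 162-174 x 264-276");print(h[163:175,264:278].astype(int))
```

```text
14.2 [ 0.438  -0.0777  0.1513] [-0.0249 -0.5762 -0.5771]
open-clamp grip region 162-174 x 264-276
[[129 130 129 130 128 128 127 128 126 125 126 127 128 127]
 [129 131 130 129 129 131 131 127 135 132 133 134 128 114]
 [129 129 129 132 131 132 126 135 195 200 199 197 184 178]
 [130 129 129 131  96  90  83 108 208 215 212 212 207 197]
 [128 129 133 131  76  48  47  65 169 209 211 210 210 205]
 [130 129 132 133  75  51  40  63 164 209 210 207 209 209]
 [127 131 132  96  59  43  44  66 161 210 210 207 207 209]
 [130 130 133  74  41  42  43  55 146 208 211 209 208 207]
 [129 131 132  79  41  40  38  60 137 188 209 210 207 207]
 [129 129 133 116  70  50  49  70 121 155 206 211 209 207]
 [130 128 131 132 119 118 101 100 118 139 186 209 210 210]
 [128 130 129 130 128 131  96 106 117 126 149 171 175 206]]
```

Run:
```python
from h import *
im,d,P=cloud("side");g=im.mean(2)
s0=np.load("side0.npz")
m=(g[160:178,262:275]<75);v,u=np.nonzero(m);print("blob now",u.mean()+262,v.mean()+160,m.sum());
print("depth pts now",np.nanmedian(P[160:178,262:275][m],0),"before",np.nanmedian(s0["P"][160:178,262:275][m],0))
print("arm pts",P[176,272],P[182,276],P[188,280]," before",s0["P"][176,272],s0["P"][182,276],s0["P"][188,280])
diff=np.abs(g-s0["im"].mean(2))>25
print("changed area cols", [ (c,int(diff[130:220,c:c+6].sum())) for c in range(256,330,6)])
imt,dt,Pt=cloud("top");gt=imt.mean(2);m=gt[160:172,340:358]<75;print("top dark",m.sum(),np.argwhere(m).mean(0)+[160,340] if m.any() else "")
print(gt[158:182,340:358].astype(int))
```

```text
blob now 269.5217391304348 169.69565217391303 23
depth pts now [ 0.5348 -0.0732  0.2185] before [ 0.535  -0.0734  0.2179]
arm pts [ 0.5312 -0.0828  0.1961] [ 0.5221 -0.0796  0.1797] [ 0.5127 -0.076   0.1634]  before [ 0.531  -0.0781  0.1981] [ 0.5221 -0.0802  0.1794] [ 0.5127 -0.0761  0.1633]
changed area cols [(256, 0), (262, 0), (268, 0), (274, 0), (280, 27), (286, 136), (292, 304), (298, 278), (304, 318), (310, 361), (316, 235), (322, 110), (328, 32)]
top dark 0 
[[130  82  88  75  91  90  87  88  88  85  83  86  89  90  90  90  88  87]
 [134  78 106 112 108  87  71  88  87  87  87  88  90  90  89  87  88  88]
 [114  93 123 128 124 117 111 107  89  92  92  89  88  89  88  86  88  89]
 [ 88  99 134 135 132 130 126 122 117 112 106  87  91  90  86  85  84  87]
 [101 126 141 141 140 137 135 133 130 126 121 116 111 105  86  88  88  86]
 [102 140 148 146 145 142 141 138 137 135 131 128 125 121 114 111 105  86]
 [115 151 153 151 150 148 146 144 143 142 139 137 134 130 128 125 120 113]
 [146 157 156 155 154 152 151 150 148 147 144 143 140 138 136 133 131 127]
 [157 161 159 158 158 157 155
[... 471 characters left out ...]
167 165 165 164 162 162]
 [179 177 177 176 174 174 173 173 171 171 171 170 169 167 167 166 165 164]
 [181 179 179 178 177 176 175 174 174 173 172 172 171 170 170 169 168 167]
 [182 182 182 180 180 179 178 177 176 175 174 174 173 172 172 171 171 169]
 [185 184 183 183 183 181 180 180 179 178 177 175 175 174 174 173 172 172]
 [186 187 186 185 184 183 183 182 181 181 179 178 178 177 177 176 174 174]
 [186 187 186 186 186 185 184 183 183 182 182 181 180 180 179 178 177 176]
 [186 186 186 186 185 186 186 185 185 184 183 183 182 181 180 181 179 178]
 [184 184 184 186 186 187 186 186 186 186 185 185 185 183 183 182 181 182]
 [181 182 183 183 184 185 186 186 186 186 186 185 186 185 184 183 184 182]]
```

Run:
```python
from h import *
s=state();p=s["tool_pos"];print(s["clock"],p,proj("side",p),proj("side",p+[0,0,.05]),[proj("side",p+[q,0,0]) for q in(-.0145,.0145)])
g=capture("side")[0].mean(2);s0=np.load("sideseat.npy")
c=g[150:216,284:330]
for v in range(150,216,2): print(v,g[v,284:330:1].astype(int))
```

```text
14.35 [ 0.438  -0.0777  0.1513] [308.3868 190.1411] [307.6767 172.9225] [array([313.8002, 189.82  ]), array([302.9626, 190.4628])]
150 [ 56  56  61  64  67  71  67  74 100  81  53  51  54  52  54  52  52  55  55  56  52  52  55  54  55  60  56  57  55  57  62  56  55  56  55  66 116 134  84  70  77  75  72  64  65  61]
152 [ 50  51  49  51  63  69  68  68  66  69  56  54  49  51  55  55  58  54  56  56  54  57  55  55  58  57  59  58  60  57  58  57  56  52  67 128 135 137  89  71  94  77  66  61  61  59]
154 [ 49  50  52  52  52  60  69  67  63  52  55  50  48  50  52  55  51  55  55  55  55  55  56  57  58  58  59  58  58  60  53  53  67 111 132 135 133 103  66  60  64  59  63  59  60  71]
156 [ 89  59  49  49  50  50  53  56  52  51  68  96 121 103 107  72  60  56  54  56  58  58  54  61  56  55  57  60  59  57  61  83 130 135 135 104  66  55  55  63  63  62  60  61  96 147]
158 [141 131  97  62  51  52  54  54  53  51  56  63  91 104 106 110 103  67  56  54  52  61 115 136 121  75  54  54  56  68 127  89 126 135 103  67  59  60  62  65  62  55  78 155 161 144]
160 [144 147 152 12
[... 4600 characters left out ...]
3 103 103 106 110  99  84  86  74  66  84 110 113 112 114 114 103 100 102 101 112 111 121 173 206 210 208 208 208 208 209 209 208]
210 [112 116 161 197 120  60  76 104  90  70  76  80  85  88  86  87  84  72  69  79  87  72  66  82 110 113 113 112 110 103  99 100  99 113 113 116 177 209 211 208 206 206 207 207 209 209]
212 [111 112 123 117  75  56  53  56  55  52  54  56  54  59  58  57  57  58  57  59  62  61  60  69 103 110 112 109 110 114 100  97  96 106 100 107 207 213 210 208 208 207 204 205 205 206]
214 [144 142 143 157 151 145 141 145 182 187 176 174 175 175 176 175 174 174 177 176 177 178 175 175 178 177 177 176 181 194 181 177 179 179 189 179 188 208 208 209 208 208 207 208 208 208]
```

Run:
```python
from h import *
def ony(n,u,v,y):
    o,d=ray(n,u,v);return o+d*(y-o[1])/d[1]
print("s3 open tips (TCP z .122, exp .135):",ony("side",262+50/6-.5,225+200/6-.5,.2268+.011),ony("side",262+340/6-.5,225+195/6-.5,.2268+.011))
print("s4 held tips (TCP .0766):",ony("side",262+120/6-.5,215+408/6-.5,.244),ony("side",262+258/6-.5,215+405/6-.5,.244))
print("s5 held (TCP .1963)")
h=np.load("sideheld.npy").mean(2)
print(h[150:186:2,278:314].astype(int))
print("now tips",ony("side",308,182.5,-.067))
```

```text
s3 open tips (TCP z .122, exp .135): [0.5314 0.2378 0.1658] [0.4383 0.2378 0.1596]
s4 held tips (TCP .0766): [0.513  0.244  0.1088] [0.4675 0.244  0.1056]
s5 held (TCP .1963)
[[ 91 100 101 104 106  92  58  49  86 100  72  94 121 151 162 153 156 166 153 163 153 157 150 101  81 100  73  53  59 125 132 130 129 127 131 126]
 [ 90  99 100 105 106  93  61  47  73 100  71 107 144 149 150 156 114 111 115 147 157 154 152 121  84  99  80  54  61 127 131 131 129 129 131 130]
 [ 87 100 100 103 104 107  64  51  73 100  78 104 138 147 152 144 145 123 125 128 152 152 147 137  90  99  82  58  62 127 133 129 130 129 129 131]
 [ 79  99 100 101 104 108  66  46  64  98  80  88 135 143 138 144 130 151 151 153 167 155 148 139  88  96  80  62  65 124 131 130 129 130 130 131]
 [ 93  97 100 122 131 138 129 108 100 101  89  92 143 162 171 162 157 131 134 143 172 176 171 150  98  95  92 126 132 130 129 128 128 129 129 132]
 [ 90 102 120 132 139 142 144 147 147 109  81 113 146 168 180 177 142 142 145 173 189 185 172 154 135  90  60 104 157 162 162 164 166 166 168 140]
 [ 85  96 143 134 173 179 180 180 176 136  
[... 1056 characters left out ...]
 96  96  95  96  98 103 114 153 186 191 189 190 191 191 190 158 164 161 181]
 [138 207 193 164 165 155 115 182 191 189 187 189 191 186 180 163 137 126 104 103 106 151 180 189 189 188 187 187 188 189 191 189 142 159 163 158]
 [ 49 109 181 168 166 153 119 182 191 189 188 188 187 187 188 188 190 191 128  99 116 183 190 187 187 186 186 187 188 189 191 190 133 156 164 160]
 [ 69  97 180 168 165 151 170 187 190 190 186 187 187 187 186 186 188 190 128  97 102 183 189 187 186 186 186 187 188 189 191 191 129 152 167 161]
 [118 106 150 162 165 150 183 190 189 188 187 188 187 187 187 187 188 191 125  82  99 184 190 187 187 187 187 187 188 189 191 190 132 121 133 131]]
now tips [ 0.4387 -0.067   0.1788]
```

The scene shows what happened. The clamp did not move because the real finger tips stand about 24 mm above the reported TCP; both views and the 35 mm grip chord agree on this. I'll apply that offset from here on and repeat the clamp swing lower.

Emit:
drive_tool(moves=[[[0, 0, 0, 0, 0, -0.04, 0], [0, 0, 0, 0, 0, -0.04, 0], [0, 0, 0, 0, 0.044, 0, 0], [0, 0, 0, 0, 0.044, 0, 0], [0, 0, 0, 0, 0.043, 0, 0], [0, 0, 0, 0, 0, 0.02, 0], [0, 0, 0, 0, 0, 0.03, 0], [0, 0, 0, 0, 0, 0, 0], [0, 0, 0, 0, 0, 0, 0]]])

```text
clock: 15.3
tool_pos: [0.5689, -0.0812, 0.1819]
tool_rot: [-2.25, -2.191, 0.0]
contact_force: [0.2, 0.9, 0.4]
grip_width: 0.0002
gripper_force: 0.0
```

Emit:
drive_tool(moves=[[[0, 0, 0, 0, -0.013, 0, 0], [0, 0, 0, 0, -0.013, -0.003, 0], [0, 0, 0, 0, -0.013, -0.002, 0], [0, 0, 0, 0, -0.013, 0.001, 0]]])

```text
clock: 15.7
tool_pos: [0.5164, -0.0799, 0.1871]
tool_rot: [2.249, 2.19, 0.002]
contact_force: [0.9, -0.9, 1.4]
grip_width: -0.0
gripper_force: 0.8
```

Run:
```python
from h import *
s=state();print(s["clock"],s["tool_pos"],s["contact_force"])
g=capture("side")[0].mean(2);m=g[160:178,262:275]<75;print("old grip pixels dark:",m.sum())
```

```text
15.7 [ 0.5164 -0.0799  0.1871] [ 0.9058 -0.8524  1.423 ]
old grip pixels dark: 19
```

Run:
```python
from h import *
g=capture("side")[0].mean(2)
print(proj("side",state()["tool_pos"]),proj("side",state()["tool_pos"]+[0,0,.023]))
for v in range(150,196,2): print(v,g[v,262:312].astype(int))
```

```text
[278.1926 179.4277] [277.5373 171.3317]
150 [ 45  47  45  40  39  46  91 129  78  48  44  47  42  58 128  85  50  45  47  46  53  85  78  61  50  51  48  54  50  49  63  98 109 110 110 105 106 108 105  83 126 134 132 131 131 129 131 129 131 129]
152 [ 45  43  43  48  48  49  46  48  46  44  48  47  42  58 130  85  49  48  51  52  50  49  50  50  55  53  54  54  52  55  59  66  66  66  65  65  62  63  60  57  59  57  62 121 133 129 129 133 131 132]
154 [ 78  42  41  44  46  48  46  49  47  48  46  49  47  50  85  65  46  47  52  54  51  48  50  51  52  51  51  54  54  55  55  52  56  55  54  55  53  56  55  56  59  52  60 128 133 132 131 130 130 131]
156 [131 118  67  52  54  59  52  56  47  44  50  49  48  46  45  49  47  52  49  50  50  53  68  78  91  73  52  49  47  51  50  53  77  94 118 106 106  73  54  53  53  49  60 130 132 132 130 130 130 130]
158 [129 131 131 130 132 131 132 133 118  72  46  47  49  55  53  49  62  56  53  49  68 125 139 142 137 101  55  48  47  53 101 116 107 102 102 104 105 111 100  69  53  50  63 127 133 130 130 129 130 129]
160 [128 129 131 129 130 128 1
[... 2977 characters left out ...]
5 161 182 181 176 148 159 164 180 187 178 154 136  81  58 111 184 196 193 182 146]
190 [116 117 114 115 117 117 118 114 126 207 211 209 208 209 210 212 206 141 100 106 107 106 113 190 198 134  65  50  91 125 154 176 188 175 147 163 175 191 187 173 149 126  78  59  77 138 190 195 192 140]
192 [109 107 106 109 114 119 117 116 128 205 212 208 207 208 208 209 181 127 110 113 113 108 114 191 202 150  91  56  92 126 155 174 184 172 163 166 173 189 183 170 153 130  85  60  81 133 191 196 194 131]
194 [121 118 118 118 117 118 118 114 129 206 210 207 207 207 209 211 191 131 106  96 102 106 114 168 198 157  94  60 113 138 159 173 169 172 162 163 160 169 176 172 157 145 100  64  81 129 190 196 194 133]
```

The old grip spot is now clear, so the clamp is moving with the fingers. I carry on over the top and down.

Emit:
drive_tool(moves=[[[0, 0, 0, 0, -0.012, 0.003, 0], [0, 0, 0, 0, -0.013, 0.004, 0], [0, 0, 0, 0, -0.013, 0.004, 0], [0, 0, 0, 0, -0.016, 0.011, 0], [0, 0, 0, 0, -0.014, 0.013, 0], [0, 0, 0, 0, -0.006, 0.01, 0], [0, 0, 0, 0, -0.005, 0.01, 0], [0, 0, 0, 0, 0, 0, 0]]])

```text
clock: 16.6
tool_pos: [0.4387, -0.0779, 0.1309]
tool_rot: [2.25, 2.19, 0.002]
contact_force: [-2.3, 0.9, 7.8]
grip_width: -0.0002
gripper_force: 3.9
```

Emit:
drive_tool(moves=[[[0, 0, 0, 0, 0, 0.001, 0], [0, 0, 0, 0, 0, 0.001, 0], [0, 0, 0, 0, 0, 0, 0]]])

```text
clock: 16.9
tool_pos: [0.4388, -0.0779, 0.1301]
tool_rot: [2.249, 2.191, 0.001]
contact_force: [-10.4, 3.2, 27.4]
grip_width: -0.0002
gripper_force: 13.6
```

The clamp is on its end stop: 27 N at TCP z .130, with the grip top at .155, so the tips stand 25 mm above the reported TCP. Next I fetch the plunger.

Emit:
drive_tool(moves=[[[0, 0, 0, 0, 0, -0.03, 0], [0, 0, 0, 0, 0, -0.05, 0.085], [0, 0, 0, 0, 0, -0.05, 0.085], [0, 0, 0.035, 0, 0, -0.02, 0.085], [0, 0, 0.034, 0, 0, 0, 0.085], [0, 0, 0, 0.038, -0.0094, 0, 0.085], [0, 0, 0, 0.038, -0.0094, 0, 0.085], [0, 0, 0, 0.038, -0.0094, 0, 0.085], [0, 0, 0, 0.038, -0.0094, 0, 0.085], [0, 0, 0, 0.038, -0.0094, 0, 0.085]]])

```text
clock: 17.9
tool_pos: [0.4092, 0.1174, 0.2783]
tool_rot: [2.325, 2.113, 0.0]
contact_force: [1.2, 0.7, -0.3]
grip_width: 0.0849
gripper_force: 0.0
```

Emit:
drive_tool(moves=[[[0, 0, 0, 0.038, -0.0094, 0, 0.085], [0, 0, 0, 0.038, -0.0094, 0, 0.085], [0, 0, 0, 0.038, -0.0094, 0, 0.085], [0, 0, 0, 0, 0, 0, 0.085], [0, 0, 0, 0, 0, 0, 0.085]]])

```text
clock: 18.4
tool_pos: [0.3921, 0.2327, 0.2781]
tool_rot: [-2.323, -2.115, 0.001]
contact_force: [-0.2, -0.7, -0.5]
grip_width: 0.0847
gripper_force: 0.0
```

Run:
```python
from h import *
s=state();print(s["clock"],s["tool_pos"],s["tool_rot"],np.degrees(2*np.arctan2(s["tool_rot"][1],s["tool_rot"][0])))
g=np.mean([capture("side")[0].astype(float) for _ in range(2)],0).mean(2);t=np.mean([capture("top")[0].astype(float) for _ in range(2)],0).mean(2);np.save("t3.npy",t)
print("side pump");
for v in range(150,212,3): print(v,g[v,262:326].astype(int))
print("top pump u326-392")
for v in range(168,212,2): print(v,t[v,326:392].astype(int))
```

```text
18.4 [0.3921 0.2327 0.2781] [-2.3226 -2.1152  0.001 ] -275.352665960495
side pump
150 [129 128 127 128 130 128 128 129 129 130 129 129 129 132 130  92  92  98 102 102 105 106 107 108 115 135 120 112 110 113 111 110 109 110 107 107 108  77  57  54  53  54  54  57  86 128 132 131 130 129 133 127  83  57
  53  55  54  58  57  58  57  58  58  58]
153 [129 130 128 129 130 128 130 129 129 129 130 129 129 131 132  81  90 101 104 104 105 106 108 109 114  93  62  53  57  56  56  58  60  61  63  62  63  58  53  58  59  59  56  59  88  93  95 127 135 134  91  60  53  57
  57  58  58  58  58  59  59  60  54  62]
156 [130 129 129 130 128 129 130 128 129 129 128 129 130 131 130  81  82  99 103 103 104 107 108 113 118  93  58  50  51  50  49  58  80  94 121 106  84  64  58  59  58  58  56  61  58  57  59  56  61  63  64  62  61  61
  59  57  60  59  57  57  66 114 133  94]
159 [129 129 129 130 129 130 130 129 129 129 128 128 130 130 132 130  93  97 110 127 134 138 141 145 146 106  59  47  50  63 102 107 104 104 106 107  94  65  55  56  58  60  60  60  57  62  60  61  61  61  60  60  61  61
  59  58
[... 9784 characters left out ...]
 125 125 126 126 127 128 128 128 128 129 128 128 128 129 131 132 133 132 133 134 134 135 135 136 134 131 137
 137 139 140 141 147 148 148 150 149 151 151 152]
208 [168 121 152 112 107 108 110 128 141 142 139 155 156 158 160 163 168 164 164 165 162 162 163 163 162 181 184 184 184 183 182 182 179 178 178 179 179 180 179 180 179 177 177 176 173 173 174 173 173 173 175 174 174 174
 174 174 174 175 176 175 174 175 174 175 175 170]
210 [185 141 106 100 100 101 101 102 103 102  97  93  93  93  93  93  89  96 100 119 123 124 119 117 115 106 105 106 106 109 110 111 107 108 109 107 107 107 100 100  98  96  98  99 100  99 103 106 107 108 110 108 115 122
 124 126 127 129 133 133 132 135 136 137 139 140]
```

The top data show the clamp arm lying across the barrel at u≈348 with its grip at v≈199, and the flange in the slot at u≈380. I go down on the plunger rod.

Emit:
drive_tool(moves=[[[0, 0, 0, 0, 0, 0.04, 0.085], [0, 0, 0, 0, 0, 0.045, 0.085], [0, 0, 0, 0, 0, 0.045, 0.085], [0, 0, 0, 0, 0, 0.045, 0.085], [0, 0, 0, 0, 0, 0.045, 0.085], [0, 0, 0, 0, 0, 0.03, 0.085], [0, 0, 0, 0, 0, 0.018, 0.085], [0, 0, 0, 0, 0, 0, 0.085], [0, 0, 0, 0, 0, 0, 0.085]]])

```text
clock: 19.5
tool_pos: [0.3927, 0.2317, 0.011]
tool_rot: [2.326, 2.112, 0.0]
contact_force: [0.9, -0.5, 0.3]
grip_width: 0.0849
gripper_force: 0.0
```

Emit:
drive_tool(moves=[[[0, 0, 0, 0, 0, 0, 0.02], [0, 0, 0, 0, 0, 0, 0.02], [0, 0, 0, 0, 0, 0, 0.02], [0, 0, 0, 0, 0, 0, 0.02], [0, 0, 0, 0, 0, 0, 0.02], [0, 0, 0, 0, 0, 0, 0.02], [0, 0, 0, 0, 0, 0, 0.02]]], force=35)

```text
clock: 20.2
tool_pos: [0.3915, 0.2323, 0.0108]
tool_rot: [-2.324, -2.112, 0.001]
contact_force: [-9.5, -0.1, 10.9]
grip_width: 0.029
gripper_force: 33.7
```

Emit:
drive_tool(moves=[[[0, 0, 0, 0, 0, -0.01, 0.02], [0, 0, 0, 0, 0, -0.03, 0.02], [0, 0, 0, 0, 0, -0.05, 0.02], [0, 0, 0, 0, 0, -0.05, 0.02], [0, 0, -0.035, 0, 0, -0.04, 0.02], [0, 0, -0.034, 0, 0, 0, 0.02], [0, 0, 0, -0.02, 0.003, 0, 0.02], [0, 0, 0, -0.035, 0.006, 0, 0.02]]])

```text
clock: 21.0
tool_pos: [0.3995, 0.1773, 0.191]
tool_rot: [2.248, 2.195, 0.001]
contact_force: [1.5, 0.5, -1.3]
grip_width: 0.0291
gripper_force: 35.1
```

Emit:
drive_tool(moves=[[[0, 0, 0, -0.042, 0.007, 0, 0.02], [0, 0, 0, -0.042, 0.007, 0, 0.02], [0, 0, 0, -0.042, 0.007, 0, 0.02], [0, 0, 0, -0.042, 0.007, 0, 0.02], [0, 0, 0, -0.042, 0.007, 0, 0.02], [0, 0, 0, -0.042, 0.007, 0, 0.02], [0, 0, 0, -0.042, 0.007, 0, 0.02], [0, 0, 0, -0.042, 0.007, 0, 0.02], [0, 0, 0, -0.042, 0.007, 0, 0.02], [0, 0, 0, -0.042, 0.007, 0, 0.02]]])

```text
clock: 22.0
tool_pos: [0.4584, -0.2467, 0.1909]
tool_rot: [2.251, 2.191, 0.0]
contact_force: [0.8, 0.3, -0.7]
grip_width: 0.0286
gripper_force: 35.1
```

Emit:
drive_tool(moves=[[[0, 0, 0, -0.025, 0.006, 0, 0.02], [0, 0, 0, -0.008, 0.002, 0, 0.02], [0, 0, 0, 0, 0, 0, 0.02], [0, 0, 0, 0, 0, 0, 0.02], [0, 0, 0, 0, 0, 0, 0.02]]])

```text
clock: 22.5
tool_pos: [0.4657, -0.2769, 0.1907]
tool_rot: [2.249, 2.193, 0.0]
contact_force: [0.1, -0.2, -0.9]
grip_width: 0.0288
gripper_force: 35.1
```

Run:
```python
from h import *
s=state();print(s["clock"],s["tool_pos"],s["tool_rot"],np.degrees(2*np.arctan2(s["tool_rot"][1],s["tool_rot"][0])),s["contact_force"],s["ft_torque"])
print("side proj of expected tip",[proj("side",s["tool_pos"]+[.0265*.077,.077,.044])])
g=np.mean([capture("side")[0].astype(float) for _ in range(2)],0).mean(2);np.save("s6.npy",g)
for v in range(110,160,2): print(v,g[v,276:320].astype(int))
```

```text
22.5 [ 0.4657 -0.2769  0.1907] [2.2494 2.1929 0.0003] 88.543407899683 [ 0.149  -0.2046 -0.8669] [-0.018  -0.0276 -0.0125]
side proj of expected tip [array([294.1982, 145.6162])]
110 [ 89  65  47  41  42  41  45  43  43  44  46  41  43  42  43  45  44  44  44  43  41  43  44  42  47  44  48  43  41  41  51  57  58  63  69  67  67  73  76 121 127 127 125 125]
112 [ 58  59  65 109  69  44  41  43  44  43  43  41  45  42  45  43  47  44  44  42  45  45  43  44  46  45  44  46  38  58 123 120  77  60  61  55  47  44  44  70 121 128 127 125]
114 [ 62  58  56 124 131  77  42  41  41  44  44  44  44  49  45  45  45  44  43  45  47  45  46  45  43  47  41  49 108 127 129 129  81  69  67  53  45  44  54 108 128 127 127 125]
116 [ 58  57  62 123 131 129  81  46  44  45  45  46  44  44  45  44  43  46  42  47  43  44  47  45  44  42  54 104 126 126 128 130 119  75  51  47  47  42  61 122 126 126 126 126]
118 [ 45  53 123 131 129 126 108 105  78  49  44  41  45  45  44  46  44  43  47  44  46  45  45  47  41  53 123 129 126 126 126 129  98  56  46  47  42  61 122 128 127 126 126 126]
120 [ 44  38
[... 2927 characters left out ...]
0 102 103 104 105 113 119  82  69  67  68  58  56  58  58  58  57  56  53  52  51  50  47  58 122 130 127 126 127 125 128 128 128  83 121 128 129 127 127]
154 [128  78  82  98 101 101 103 103 105 105 114  78  55  49  48  48  51  49  49  47  45  49  49  50  52  51  51  48  57 125 129 127 127 128 127 126 128 128  90 108 127 128 129 128]
156 [128  78  79  99  98 100 100 104 106 110 117  92  56  47  48  48  48  50  67  79  92  83  79  62  52  50  51  47  59 124 131 128 129 127 127 128 127 129 108  91 125 129 129 127]
158 [128 129  92  97 100 120 130 134 137 137 134  98  56  45  47  50  85 100  97  97  96  96  97 100  92  64  49  47  59 126 131 126 125 126 125 127 127 129 128  82 120 130 129 128]
```

The tip shows in the side view at about (294,146), as predicted. I lower it to the axis level.

Emit:
drive_tool(moves=[[[0, 0, 0, 0, -0.001, 0.025, 0.02], [0, 0, 0, 0, 0, 0.035, 0.02], [0, 0, 0, 0, 0, 0.035, 0.02], [0, 0, 0, 0, 0, 0.015, 0.02], [0, 0, 0, 0, 0, 0.005, 0.02], [0, 0, 0, 0, 0, 0, 0.02], [0, 0, 0, 0, 0, 0, 0.02]]])

```text
clock: 23.3
tool_pos: [0.4652, -0.2782, 0.0765]
tool_rot: [2.249, 2.191, 0.0]
contact_force: [-0.2, 1.3, -1.2]
grip_width: 0.029
gripper_force: 35.0
```

Run:
```python
from h import *
s=state();print(s["clock"],s["tool_pos"],s["contact_force"],s["ft_torque"])
t=np.mean([capture("top")[0].astype(float) for _ in range(2)],0);cv2.imwrite("t7.png",t[:,:,::-1]);g=t.mean(2)
for v in range(178,206,2): print(v,g[v,368:432].astype(int))
```

```text
23.3 [ 0.4652 -0.2782  0.0765] [-0.2321  1.3402 -1.2125] [-0.0456 -0.0292 -0.0013]
178 [133 134 134 131 123 122 122 123 124 123 112 110 109 108 108 108 108 109 109 109 109 110 110 108  95 116 163 170 170 170 170 169 170 170 167 143 120 123 128 132 135 139 141 144 147 150 152 154 156 159 160 162 165 166
 168 170 172 174 177 179 181 182 183 184]
180 [181 181 181 180 174 173 172 172 170 151 149 148 148 148 148 148 148 148 148 148 147 142 115 101 162 170 169 170 170 170 170 170 170 162 110  99 107 113 118 122 125 130 134 137 141 143 145 149 150 153 155 157 159 161
 164 165 167 169 171 173 175 177 180 181]
182 [184 184 185 184 174 124 115 112 110 127 148 122 120 166 164 148 156 158 158 157 148 110 122 164 169 170 170 169 170 170 170 168 139  93  63  75  87  97 104 111 115 119 123 128 132 135 138 141 144 147 150 152 155 157
 158 160 163 164 165 167 170 172 174 177]
184 [162 161 158 150  95  56  52  51  49  57  85  76 106 125 152 145 157 158 152 119 108 162 170 170 170 170 170 169 170 170 162 111  85  79  57  78  71  72  81  91  99 107 112 118 122 126 130 133 137 141 143 146 148 151
 153 15
[... 2082 characters left out ...]
63  64  72  79
  80  86 101  97  84  88  96 103 109 115]
202 [162 162 166 181 178 136 117 172 182 181 180 179 178 176 175 173 169 153 159 167 155 144 180 184 184 184 184 179 164 159 158 158 157 146 104  93  83  65  34  26  31  39  45  39  46  47  54  76  83  83  83  83  83  87
 106 110 110 111 110 106  92  86  91  92]
204 [127 131 140 136 117 141 180 185 186 184 184 183 181 181 176 154 155 160 165 168 173 175 175 176 179 179 177 177 176 174 171 155 152 151 151 144  96  77  38  27  43  51  57  56  68  68  51  46  77  81  80  84 101 105
 108 108 107 107 108 108 106  85  73  73][ WARN:0@1.234] global loadsave.cpp:1063 imwrite_ Unsupported depth image for selected encoder is fallbacked to CV_8U.
```

Emit:
drive_tool(moves=[[[0, 0, 0, 0.004, 0, 0, 0.02], [0, 0, 0, 0.004, 0, 0, 0.02], [0, 0, 0, 0.004, 0, 0, 0.02], [0, 0, 0, 0, 0, 0, 0.02]]])

```text
clock: 23.8
tool_pos: [0.465, -0.2654, 0.0754]
tool_rot: [-2.25, -2.192, -0.0]
contact_force: [-0.0, -0.2, -0.8]
grip_width: 0.0287
gripper_force: 35.0
```

Emit:
drive_tool(moves=[[[0, 0, 0, 0.003, 0, 0, 0.02], [0, 0, 0, 0.003, 0, 0, 0.02], [0, 0, 0, 0, 0, 0, 0.02]]])

```text
clock: 24.1
tool_pos: [0.4651, -0.2596, 0.0753]
tool_rot: [-2.25, -2.192, -0.0]
contact_force: [0.4, 0.4, -1.2]
grip_width: 0.0291
gripper_force: 35.0
```

Emit:
drive_tool(moves=[[[0, 0, 0, 0.003, 0, 0, 0.02], [0, 0, 0, 0.003, 0, 0, 0.02], [0, 0, 0, 0, 0, 0, 0.02]]])

```text
clock: 24.4
tool_pos: [0.4653, -0.2537, 0.0753]
tool_rot: [-2.25, -2.192, -0.0]
contact_force: [0.1, -0.2, -1.5]
grip_width: 0.029
gripper_force: 35.0
```

Emit:
drive_tool(moves=[[[0, 0, 0, 0.005, 0, 0, 0.02], [0, 0, 0, 0.005, 0, 0, 0.02], [0, 0, 0, 0, 0, 0, 0.02]]])

```text
clock: 24.7
tool_pos: [0.4656, -0.2433, 0.0753]
tool_rot: [-2.25, -2.192, -0.0]
contact_force: [1.0, 0.2, -1.2]
grip_width: 0.0292
gripper_force: 35.0
```

Emit:
drive_tool(moves=[[[0, 0, 0, 0.005, 0, 0, 0.02], [0, 0, 0, 0.005, 0, 0, 0.02], [0, 0, 0, 0, 0, 0, 0.02]]])

```text
clock: 25.0
tool_pos: [0.4659, -0.2334, 0.0753]
tool_rot: [-2.25, -2.192, -0.0]
contact_force: [-0.6, -0.1, -1.5]
grip_width: 0.0289
gripper_force: 35.0
```

Emit:
drive_tool(moves=[[[0, 0, 0, 0.005, 0, 0, 0.02], [0, 0, 0, 0.005, 0, 0, 0.02], [0, 0, 0, 0.003, 0, 0, 0.02], [0, 0, 0, 0, 0, 0, 0.02]]])

```text
clock: 25.4
tool_pos: [0.4662, -0.2206, 0.0753]
tool_rot: [-2.25, -2.192, -0.0]
contact_force: [0.4, -0.0, -0.8]
grip_width: 0.029
gripper_force: 35.0
```

The plunger is about 45 mm in with no force, so I let go and rise.

Emit:
drive_tool(moves=[[[0, 0, 0, 0, 0, 0, 0.04], [0, 0, 0, 0, 0, 0, 0.06], [0, 0, 0, 0, 0, 0, 0.075], [0, 0, 0, 0, 0, 0, 0.075], [0, 0, 0, 0, 0, 0, 0.075], [0, 0, 0, 0, 0, 0, 0.075], [0, 0, 0, 0, 0, -0.02, 0.075], [0, 0, 0, 0, 0, -0.03, 0.075], [0, 0, 0, 0, 0, -0.02, 0.075], [0, 0, 0, 0, 0, 0, 0.075]]])

```text
clock: 26.4
tool_pos: [0.4672, -0.2217, 0.1481]
tool_rot: [2.248, 2.189, 0.001]
contact_force: [-0.1, 0.0, -0.5]
grip_width: 0.0751
gripper_force: 0.0
```

Run:
```python
from h import *
s=state();print(s["clock"],s["tool_pos"],s["contact_force"],s["grip_width"])
a=capture("side")[0];b=capture("top")[0]
x=np.zeros((600,800,3),np.uint8);A=cv2.resize(a[130:225,255:335],None,fx=5,fy=5,interpolation=cv2.INTER_CUBIC);B=cv2.resize(b[165:220,355:455],None,fx=4,fy=4,interpolation=cv2.INTER_CUBIC)
x[:475,:400]=A;x[:220,400:800]=B;cv2.imwrite("pics/s8.png",x[:,:,::-1])
```

```text
26.4 [ 0.4672 -0.2217  0.1481] [-0.082   0.022  -0.4597] 0.07506879158708774
```

View pics/s8.png

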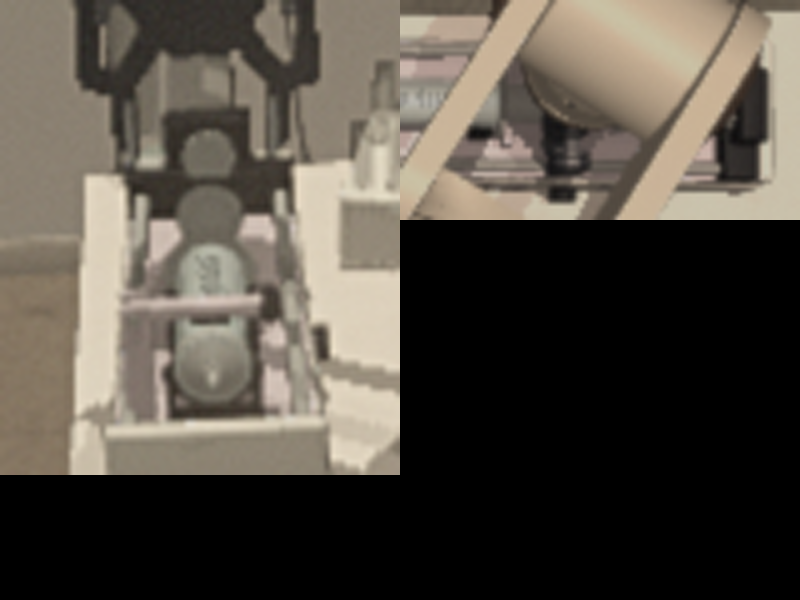

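The clamp lies over the barrel (side panel bar at y≈300). The plunger disc sits behind the mouth at crop (209,212), which is pixel (296.3,171.9), supported in the bore. Next I take the disc.

Emit:
drive_tool(moves=[[[0, 0, 0, -0.033, -0.0005, 0, 0.08], [0, 0, 0, -0.033, -0.0005, 0, 0.08], [0, 0, 0, 0, 0, 0, 0.08], [0, 0, 0, 0, 0, 0.02, 0.08], [0, 0, 0, 0, 0, 0.03, 0.08], [0, 0, 0, 0, 0, 0.02, 0.08], [0, 0, 0, 0, 0, 0.003, 0.08], [0, 0, 0, 0, 0, 0, 0.08], [0, 0, 0, 0, 0, 0, 0.08]]])

```text
clock: 27.4
tool_pos: [0.4638, -0.2871, 0.0732]
tool_rot: [2.25, 2.191, 0.0]
contact_force: [1.0, 0.1, 0.3]
grip_width: 0.0798
gripper_force: 0.0
```

Run:
```python
from h import *
def ony(n,u,v,y):
    o,d=ray(n,u,v);return o+d*(y-o[1])/d[1]
s=state();print(s["clock"],s["tool_pos"],s["contact_force"],s["grip_width"])
print("disc front centre",ony("side",296.3,172,-.279))
g=capture("side")[0].mean(2)
for v in range(160,184): print(v,g[v,276:318].astype(int))
```

```text
27.4 [ 0.4638 -0.2871  0.0732] [0.9813 0.1397 0.3379] 0.07982231690400755
disc front centre [ 0.465  -0.279   0.1192]
160 [ 49  51  49  47  49  47  51  50  48  92 131 122  71  47  49  72  97  99 100  95  98  96  98  98 100  91  62  48  52 108 160 160  92  58  61  56  61  58  56  57  58  53]
161 [ 49  48  52  52  47  48  48  49  87 157 166 144  79  47  51  78  96  97  94  97  97  94  98  98  98  98  62  49  50  69 112 124  77  58  54  59  58  55  53  56  50  58]
162 [ 47  49  50  51  53  52  48  65 136 178 177 140  76  46  45  71  96  98  98  98  96  97  94  96  98  90  59  51  53  50  54  61  55  55  54  58  55  55  91 106 108 111]
163 [ 49  46  43  47  50  53  47  54 117 138 131 102  61  47  49  64  93 100  97  97 100  97  99  97  99  76  55  53  53  52  52  52  52  52  64  57  53  99 192 199 195 195]
164 [118  98  79  54  47  46  50  51  71  76  70  70  54  54  49  55  80  98 101  97 101 100  99  98  89  63  48  57  55  58  54  53  53  64 116  87  57 105 208 213 209 209]
165 [185 179 179 110  56  59  84  62  51  52  46  53  52  53  53  49  58  70  79  74  75  73  77  75  64  52  57
[... 2493 characters left out ...]
207]
180 [205 206 206 191 158 103  87  87  92 103 103 102 105 117 107 105 123 161 167 176 180 180 177 172 166 142 108  98 113 113 104 105 104 103 107 156 162 124 115 165 204 208]
181 [205 205 208 190 146  96  89  88  98 104 103 104 114 111 105 120 148 164 147 165 151 139 153 170 173 163 131 106 107 118 109 107 106 103 106 158 169 133 117 158 204 206]
182 [205 205 208 191 133  90  86  88 101  99 103 100 112 105 108 135 158 165 155 144 154 141 143 169 168 164 146 122 106 113 105 105 104 103 100 155 167 140 118 162 204 207]
183 [205 205 209 180 121  93  89  84  98 102 102 102 107 106 111 143 155 167 168 146 141 143 143 168 168 162 151 124 108 105 104 104 102 103  98 152 168 156 146 149 201 208]
```

Emit:
drive_tool(moves=[[[0, 0, 0, 0, 0, 0, 0.035], [0, 0, 0, 0, 0, 0, 0.035], [0, 0, 0, 0, 0, 0, 0.035], [0, 0, 0, 0, 0, 0, 0.035], [0, 0, 0, 0, 0, 0, 0.035], [0, 0, 0, 0, 0, 0, 0.035]]], force=35)

```text
clock: 28.05
tool_pos: [0.4635, -0.2871, 0.0724]
tool_rot: [2.251, 2.192, 0.0]
contact_force: [0.4, -0.3, 0.9]
grip_width: 0.0422
gripper_force: 35.4
```

Emit:
drive_tool(moves=[[[0, 0, 0, 0, 0, -0.001, 0.035], [0, 0, 0, 0, 0, -0.001, 0.035], [0, 0, 0, 0, 0, -0.0005, 0.035], [0, 0, 0, 0, 0, 0, 0.035]]])

```text
clock: 28.45
tool_pos: [0.4634, -0.2869, 0.0748]
tool_rot: [-2.25, -2.192, -0.0]
contact_force: [0.3, -0.1, -1.3]
grip_width: 0.0421
gripper_force: 35.6
```

Emit:
drive_tool(moves=[[[0, 0, 0, 0.003, 0, 0, 0.035], [0, 0, 0, 0.004, 0, 0, 0.035], [0, 0, 0, 0.004, 0, 0, 0.035], [0, 0, 0, 0, 0, 0, 0.035]]])

```text
clock: 28.85
tool_pos: [0.4638, -0.2754, 0.0749]
tool_rot: [2.25, 2.192, 0.0]
contact_force: [1.5, 2.1, -0.4]
grip_width: 0.0425
gripper_force: 35.6
```

Emit:
drive_tool(moves=[[[0, 0, 0, 0.006, 0.0006, 0, 0.035], [0, 0, 0, 0.007, 0, 0, 0.035], [0, 0, 0, 0.007, 0, 0, 0.035], [0, 0, 0, 0, 0, 0, 0.035]]])

```text
clock: 29.25
tool_pos: [0.4652, -0.2567, 0.0758]
tool_rot: [2.248, 2.19, -0.002]
contact_force: [-1.9, -8.6, 6.9]
grip_width: 0.0424
gripper_force: 36.1
```

Emit:
drive_tool(moves=[[[0, 0, 0, 0.007, 0, 0, 0.035], [0, 0, 0, 0.007, 0, 0, 0.035], [0, 0, 0, 0.006, 0, 0, 0.035], [0, 0, 0, 0, 0, 0, 0.035]]])

```text
clock: 29.65
tool_pos: [0.4659, -0.2378, 0.0766]
tool_rot: [2.247, 2.189, -0.003]
contact_force: [-5.2, -13.9, 13.1]
grip_width: 0.042
gripper_force: 36.6
```

Emit:
drive_tool(moves=[[[0, 0, 0, 0.006, 0, 0, 0.035], [0, 0, 0, 0.006, 0, 0, 0.035], [0, 0, 0, 0, 0, 0, 0.035]]])

```text
clock: 29.95
tool_pos: [0.4664, -0.2262, 0.077]
tool_rot: [2.246, 2.188, -0.003]
contact_force: [-6.9, -16.0, 18.6]
grip_width: 0.0426
gripper_force: 37.0
```

The force builds up because the bore holds the disc higher than my command. I raise it a little.

Emit:
drive_tool(moves=[[[0, 0, 0, 0, -0.0003, -0.0015, 0.035], [0, 0, 0, 0, 0, -0.001, 0.035], [0, 0, 0, 0, 0, 0, 0.035]]])

```text
clock: 30.25
tool_pos: [0.4657, -0.2245, 0.0779]
tool_rot: [2.25, 2.191, -0.0]
contact_force: [0.4, -7.1, 4.1]
grip_width: 0.0423
gripper_force: 35.9
```

Run:
```python
from h import *
s=state();print(s["clock"],s["tool_pos"],s["contact_force"],s["ft_torque"],s["grip_width"])
```

```text
30.25 [ 0.4657 -0.2245  0.0779] [ 0.3685 -7.063   4.0853] [-1.1142 -0.1193  0.0415] 0.04230748920949407
```

Emit:
drive_tool(moves=[[[0, 0, 0, 0.003, 0, -0.0007, 0.035], [0, 0, 0, 0.003, 0, 0, 0.035], [0, 0, 0, 0, 0, 0, 0.035]]])

```text
clock: 30.55
tool_pos: [0.4658, -0.2178, 0.0782]
tool_rot: [2.25, 2.192, 0.0]
contact_force: [1.3, -2.9, 4.4]
grip_width: 0.0423
gripper_force: 35.9
```

Emit:
drive_tool(moves=[[[0, 0, 0, 0.003, 0, 0, 0.035], [0, 0, 0, 0, 0, 0, 0.035]]])

```text
clock: 30.75
tool_pos: [0.4659, -0.2151, 0.0783]
tool_rot: [2.25, 2.191, 0.0]
contact_force: [1.5, -3.8, 5.0]
grip_width: 0.0423
gripper_force: 36.0
```

Emit:
drive_tool(moves=[[[0, 0, 0, 0.002, 0, -0.0003, 0.035], [0, 0, 0, 0, 0, 0, 0.035]]])

```text
clock: 30.95
tool_pos: [0.4659, -0.2131, 0.0785]
tool_rot: [2.25, 2.192, 0.0]
contact_force: [0.7, -3.8, 3.8]
grip_width: 0.0427
gripper_force: 35.9
```

Emit:
drive_tool(moves=[[[0, 0, 0, 0.002, 0, 0, 0.035], [0, 0, 0, 0, 0, 0, 0.035]]])

```text
clock: 31.15
tool_pos: [0.466, -0.2112, 0.0785]
tool_rot: [2.25, 2.191, 0.0]
contact_force: [1.4, -4.6, 6.1]
grip_width: 0.0424
gripper_force: 36.0
```

Emit:
drive_tool(moves=[[[0, 0, 0, 0.002, 0, 0, 0.035], [0, 0, 0, 0, 0, 0, 0.035]]])

```text
clock: 31.35
tool_pos: [0.4661, -0.2092, 0.0786]
tool_rot: [2.25, 2.191, 0.0]
contact_force: [1.0, -5.5, 6.0]
grip_width: 0.0427
gripper_force: 36.0
```

Emit:
drive_tool(moves=[[[0, 0, 0, 0.002, 0, 0, 0.035], [0, 0, 0, 0, 0, 0, 0.035]]])

```text
clock: 31.55
tool_pos: [0.4662, -0.2083, 0.0789]
tool_rot: [2.249, 2.19, -0.002]
contact_force: [-0.0, -13.1, 8.7]
grip_width: 0.042
gripper_force: 36.1
```

Emit:
drive_tool(moves=[[[0, 0, 0, 0.0015, 0, 0, 0.035], [0, 0, 0, 0, 0, 0, 0.035]]])

```text
clock: 31.75
tool_pos: [0.4662, -0.2082, 0.0791]
tool_rot: [2.248, 2.188, -0.004]
contact_force: [-0.8, -26.1, 4.4]
grip_width: 0.0425
gripper_force: 35.9
```

Run:
```python
from h import *
s=state();print(s["clock"],s["tool_pos"],s["contact_force"],s["ft_torque"],s["grip_width"])
g=np.mean([capture("side")[0].astype(float) for _ in range(2)],0).mean(2)
for v in range(168,188): print(v,g[v,276:318].astype(int))
```

```text
31.75 [ 0.4662 -0.2082  0.0791] [ -0.7999 -26.1201   4.4333] [-4.1595  0.1751  0.0973] 0.04246887314533451
168 [155  72  46  49  52  50  49  48  50  51  53  52  55  57  54  53  52  52  52  55  53  52  52  56  51  54  59  58  60  56  58  58  59  57  59  59  63  56  56 112 204 208]
169 [181 101  50  48  52  53  52  69  58  53  53  54  52  55  53  52  52  54  53  52  50  53  54  54  54  56  57  56  58  60  61  58  59  59  60  64  61  57  71 161 205 207]
170 [206 148  71  48  51  52  55  59  55  53  55  55  54  54  52  52  54  53  50  51  56  57  53  53  56  55  55  57  58  59  61  61  61  61  61  61  63  53  86 196 209 206]
171 [210 164  82  43  47  52  52  52  54  52  55  55  54  54  50  51  51  51  51  54  87  95  67  52  51  49  51  54  58  59  60  61  60  60  59  58  53  54 103 204 209 206]
172 [210 200 117  50  48  49  52  53  54  54  55  54  52  51  49  46  46  50  51  53  93 105  69  62  57  57  66  63  57  58  57  60  60  56  61  66  63  76 137 204 208 205]
173 [208 210 154  81  46  48  50  47  50  54  54  54  53  53  79  82  85 103 104  90  95 101  93 128 132 135 155 138  78  5
[... 1786 characters left out ...]
207]
184 [206 207 207 180 165 122 103 112 189 147  72  61  94 100 114 142 158 166 167 139 152 156 155 169 167 162 151 127 107 100  84  74 101 127 109  95  94  95 134 150 203 208]
185 [205 208 207 175 158 117  91 103 185 146  83  78  97  99 115 140 157 163 146 153 150 146 144 152 164 161 149 134 106 101 106 116 114 117 121 101  94  95 124 136 203 208]
186 [206 207 208 176 164 112  85  93 151 134 115 105  99  99 116 135 156 166 158 144 145 144 143 160 167 159 147 134 104  95  99  92  84  84 103  96  95  94 113 130 202 208]
187 [207 208 208 183 158 120 106 121 132 128 113 103  89  87 111 131 156 165 170 161 151 148 144 167 167 160 150 147 113 110 115  75  60  63  85  94  94  93 108 126 174 205]
```

A hard stop shows at TCP y −.208 (26 N) and the disc is hidden behind the flange. I release, rise and clear the view to check.

Emit:
drive_tool(moves=[[[0, 0, 0, -0.0015, 0, 0, 0.035], [0, 0, 0, 0, 0, 0, 0.055], [0, 0, 0, 0, 0, 0, 0.07], [0, 0, 0, 0, 0, 0, 0.07], [0, 0, 0, 0, 0, 0, 0.07], [0, 0, 0, 0, 0, -0.02, 0.07], [0, 0, 0, 0, 0, -0.045, 0.07], [0, 0, 0, 0, 0, -0.045, 0.07], [0, 0, 0, 0, 0, -0.045, 0.07], [0, 0, 0, 0, 0, -0.045, 0.07]]])

```text
clock: 32.85
tool_pos: [0.4655, -0.2066, 0.2801]
tool_rot: [-2.25, -2.192, -0.0]
contact_force: [0.2, -0.6, -0.1]
grip_width: 0.0702
gripper_force: 0.0
```

Emit:
drive_tool(moves=[[[0, 0, 0, -0.036, -0.025, 0, 0.07], [0, 0, 0, -0.036, -0.025, 0, 0.07], [0, 0, 0, -0.036, -0.025, 0, 0.07], [0, 0, 0, -0.036, -0.025, 0, 0.07], [0, 0, 0, -0.036, -0.025, 0, 0.07], [0, 0, 0, -0.036, -0.02, 0, 0.07], [0, 0, 0, -0.036, -0.02, 0, 0.07], [0, 0, 0, -0.03, -0.01, 0, 0.07], [0, 0, 0, 0, 0, 0, 0.07]]])

```text
clock: 33.75
tool_pos: [0.2817, -0.4869, 0.2771]
tool_rot: [-2.253, -2.187, -0.0]
contact_force: [0.5, -0.2, -0.6]
grip_width: 0.0703
gripper_force: 0.0
```

Run:
```python
from h import *
s=state();print(s["clock"],s["tool_pos"],s["contact_force"])
t=np.mean([capture("top")[0].astype(float) for _ in range(3)],0).mean(2)
for v in range(178,204): print(v,t[v,366:410].astype(int))
```

```text
33.75 [ 0.2817 -0.4869  0.2771] [ 0.455  -0.1834 -0.5617]
178 [132 135 135 136 136 133 125 124 124 125 125 126 126 127 126 124 123 124 124 125 126 125 126 127 127 127 128 127 129 128 130 134 134 134 134 129 129 130 130 134 137 138 138 138]
179 [174 178 178 178 178 172 119 102 101 102 102 102 103 103 103 102 103 102 104 104 103 100 101 101 101 102 103 103 105 105 105 107 108 109 109 109 109 111 110 112 114 114 116 117]
180 [183 184 185 184 184 183 177 175 175 175 175 175 175 175 175 175 175 175 175 175 175 175 175 175 175 174 175 175 175 175 174 174 173 173 173 172 173 173 172 172 173 173 173 173]
181 [187 186 187 186 187 187 187 182 181 181 181 183 183 181 181 187 186 185 186 186 186 186 185 185 185 185 185 185 185 184 184 184 183 183 183 183 182 182 182 182 182 182 182 182]
182 [188 188 188 188 188 187 176 125 117 115 120 144 150 132 134 189 188 172 184 186 186 186 186 186 185 186 186 185 185 185 186 184 185 185 185 184 184 184 184 184 184 183 184 183]
183 [184 185 184 185 184 179 132  66  54  54  55  67  81 106 124 185 184 170 184 182 181 183 185 186 186 185 185 184 184 184 184 183
[... 2989 characters left out ...]
0 144 114 139 143 148 175 179 171 110 179 182 170 184 186 186 186 186 185 186 185 184 184 185 184 185 184 184 184 183 183 182 183 182 182 182 181 181 180]
201 [189 189 189 189 188 188 183 181 184 184 185 188 188 180 113 116 133 180 187 188 188 188 187 187 187 187 187 187 187 187 186 186 185 186 186 186 185 185 185 184 184 185 184 185]
202 [190 190 190 189 189 189 189 189 189 189 189 188 189 187 180 180 182 187 188 188 188 188 188 188 188 188 188 187 187 187 187 187 187 187 187 186 186 186 185 185 185 185 185 185]
203 [185 185 185 184 184 184 183 183 183 183 183 185 185 184 184 184 184 184 184 183 183 183 183 182 183 186 186 186 186 186 185 185 185 185 185 185 185 185 184 184 185 184 184 184]
```

The top data put the flange back edge at u≈380.6 and the disc back at u≈388.4. That is 24.7 mm apart against 25 mm when home. With the hard stop felt, the plunger is home, and the robot is clear.

Run:
```python
from h import *
a=onz("top",380.6,189,.148);b=onz("top",388.4,189,.142);print("mouth",a,"disc back",b,"gap",a[1]-b[1])
t=capture("top")[0].mean(2);print("clamp grip dark px at shut place",(t[196:202,343:352]<75).sum())
print(hand_in())
```

```text
mouth [ 0.4693 -0.187   0.148 ] disc back [ 0.4698 -0.2126  0.142 ] gap 0.02558701292144444
clamp grip dark px at shut place 25
the job is handed in; nothing more can be done
None
```

I handed the job in at about 34 s. The barrel is in the saddles with its flange in the slot, the clamp is shut, and the plunger is home (hard stop felt; disc back about 25.6 mm behind the mouth against 25 mm nominal). The arm never went near the beaker or vial, and the judging result was not shown.

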